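# Clear the jammed scrubber cartridge and clamp it in its cradle

## Task

A griddle-scrubber cartridge has jammed crosswise under the two yellow lips of the steel chute. Slide it back up the slope until it lies flat on the level landing at the top, then lift it out and lay it, block side up, in the cradle without dropping it. Finally swing the red clamp fully down so that it drives the cartridge home, let go, and leave the creamer, pinch bowl, egg ring and turner where they are.

Things in the scene. Friction and masses are not known exactly. Their poses are not given: they have to be found in the camera images.
- cartridge: Loose scrubber cartridge, 70 to 140 g, 30 mm high: orange base plate 40 x 120 x 8 mm (x, y, z), dark grey scrub block 26 x 84 x 22 mm (x, y, z) centred on it. Origin at the centre of the plate's underside, z up out of the block, y its length. It starts across the chute's slope (its y along the chute's y, tilted 15 degrees), its centre about 42 mm down the slope from the edge.
- chute: Fixed steel chute on a grey pedestal. Origin on the counter below the line where landing and slope meet; z up, x points down the slope. Landing: level, 120 mm above the counter, x = -115 to 0 mm, 150 mm wide inside (y), side walls 12 mm high, back wall 25 mm high. A beige tilted catch bin stands beyond the slope, x = 130 to 275 mm, rim at most 105 mm high.
- chute_edge (a point): Centre of the edge where landing and slope meet, 120 mm above the counter; axes as the chute's. The slope drops from here at 15 degrees towards +x, 130 mm long. Its side walls, 12 mm high, stand 150 mm apart inside for the first 20 mm, then taper evenly to 80 mm apart at the low end, so a crosswise cartridge wedges. Friction keeps the cartridge where it is left on the slope.
- cradle: Fixed cradle: dark base 90 x 190 mm with an aluminium rim frame, inside 47 mm (x) by 130 mm (y), walls 6 mm thick, rim top 37 mm above the counter. Origin on the counter under the frame's centre; z up; the cartridge lies with its length along the cradle's y.
- cradle_seat (a point): Centre of the cradle's grey sprung floor, on its surface when not pressed, 30 mm above the counter; axes as the cradle's. The floor carries the cartridge's weight without sinking and can be pressed down 6 mm (2 N at first, 3 N at 5 mm).
- clamp_hinge (a point): Hinge axis of the clamp (parallel to the cradle's x), 80 mm from the cradle's centre towards its +y end and 63 mm above the counter; axes as the cradle's.
- clamp_tab (a point): On the outer face (upper when closed) of the red clamp's end tab, 117 mm from the hinge axis. The clamp is a bar 26 mm wide, 6 mm thick, 130 mm long from the hinge, its middle plane through the hinge axis, its last 26 mm widened to a 40 mm tab; a black pad under it, 80 mm from the hinge, presses the cartridge's top. Axes turn with the clamp; the cradle's when closed.
- clamp (a joint): Clamp angle in rad: 0 = fully closed, bar level over the cradle pointing to the cradle's -y; grows as the free end swings up; pi/2 = upright, beyond that it leans away from the cradle; starts at 1.65 to 1.9. A stiff hinge (0.4 N m friction) keeps it where it is left; closing over the cartridge takes about 6 N downward on the tab.
- creamer: Bystander: small white ceramic creamer, 56 mm across, 65 mm high; origin under its centre. Leave alone.
- pinch_bowl: Bystander: glass pinch bowl, 68 mm across, 30 mm high; origin under its centre. Leave alone.
- egg_ring: Bystander: stainless egg ring, 90 mm across, 22 mm high; origin under its centre. Leave alone.
- turner: Bystander: teal silicone pancake turner, 280 mm long, lying flat. Leave alone.
- chute_lips (a point): Point on the slope's surface midway between the two yellow lips, 57 mm down the slope from the edge. The lips (3 mm thick, from 30 to 85 mm down the slope) overhang the plate's two ends 12 mm above the slope and leave a 100 mm gap between them, open above; the cartridge cannot be lifted until it has slid up past them.
Not all that is in view belongs to the job. There is more than one size of the cartridge; the one meant has the size given above.

How it is judged (in metres and radians):
On the way, in this order (a step that is already met when the one before it is completed fails the run):
1. the cartridge, slid up past the lips, lies flat on the chute's level landing (angle between cartridge's own z axis and vertical below 0.06 rad and x of cartridge in the frame of chute_edge between -0.115 and 0 m and z of cartridge in the frame of chute_edge between -0.004 and 0.004 m and horizontal distance between cartridge and chute_edge below 0.11 m), for 0.2 s.
2. the cartridge lies in the cradle, block up, released, with the clamp still open (horizontal distance between cartridge and cradle_seat below 0.009 m and z of cartridge in the frame of cradle_seat below 0.003 m and angle between cartridge's own z axis and vertical below 0.08 rad and angle between the y axis of cartridge and the y axis of cradle, either way round below 0.15 rad and contact force between the fingers and cartridge below 0.1 N and value of joint clamp above 0.5 rad), for 0.2 s.
At the end, for the whole second after the job is handed in: The clamp is closed to within 0.04 rad and the cartridge is driven at least 3 mm below its unpressed height in the cradle, level (within 0.06 rad), block up, centred within 9 mm, aligned with the cradle within 0.15 rad and at rest (value of joint clamp below 0.04 rad and z of cartridge in the frame of cradle_seat below -0.003 m and horizontal distance between cartridge and cradle_seat below 0.009 m and angle between cartridge's own z axis and vertical below 0.06 rad and angle between the y axis of cartridge and the y axis of cradle, either way round below 0.15 rad and linear speed of cartridge below 0.02 m/s); the robot touches nothing.
It fails at once if a bystander is moved more than 30 mm (distance of any of creamer, pinch_bowl, egg_ring, turner from where it was at the start of the episode above 0.03 m).
It fails at once if a bystander is tipped over (angle between any of creamer, pinch_bowl, egg_ring's own z axis and vertical above 0.5 rad).
It fails at once if the cartridge is dropped or flung: it moves faster than 0.6 m/s with no finger on it (linear speed of cartridge above 0.6 m/s and contact force between the fingers and cartridge below 0.1 N).
It also fails if it takes over 72 s, if anything falls off the work surface, if the arm or the gripper's body presses on something with over 40 N, if the wrist force passes 120 N, or if a joint passes its speed limit or range.

## Robot

A 6-joint arm with a two-finger parallel gripper is mounted at the origin on the work surface. World frame = base frame: x ahead of the robot, y to its left, z up, the work surface at z = 0. Lengths are in m, angles in degrees, forces in N, time in s.
With the tool pointing down it reaches from about 0.3 to 0.95 m from the base axis. Payload 3.1 kg.
Tool frame: the origin (TCP) lies at the very end of the fingers, on their centre line; the grasp point (between the pads) lies 19 mm behind it; z points along the fingers, y is the direction in which the jaws open and shut (so a half turn about z gives the same grasp; the last joint's range is limited). The gripper opens to 85 mm and grips with 20 to 120 N. Pads are 22 mm wide; open, the fingers measure 114 mm over their backs; the gripper's body (76 mm by 85 mm) begins 54 mm behind the grasp point. The pads swing forward as they close: fully open they stand 13 mm farther back than shut.
Start: joints at [-72.233, 17.653, 93.61, -0, 68.738, -3.994], TCP at [0.232, -0.58, 0.231] pointing down, gripper open.
Joint ranges: [-175.34, 175.34], [-45.06, 112.39], [2.9, 150.54], [-68.45, 248.45], [3.09, 151.38], [-168.51, 168.51]. Speed limits (degrees/s): [159.86, 159.86, 180, 180, 180, 180].

## Interface

Orientations are given as [roll, pitch, yaw] about the fixed x, y, z axes, in that order (R = Rz(yaw) Ry(pitch) Rx(roll)).
In Python, from cell import readout, cams, ticket gives the robot as it stands.
- The arm moves only by the tool carry_out, never from a script. Its argument "deltas" is a list of rows, each an object of numbers: "claw": the finger opening in m, from 0 to 0.0854; "x", "y", "z": the shift along the tool's x, y, z in m; "wx", "wy", "wz": the turn, a rotation vector about the tool's x, y, z in rad. A call has exactly 10 rows; each row is the pose to reach, as a shift and turn from the pose commanded when the call began, along the tool's axes at that moment; what a row does not reach only later rows make up. A row lasts 1/10 s, in which the tool goes at most 50 mm and 8.59 degrees, less where a joint would pass 70% of its speed; a pose out of reach is approached as far as the arm can. A call with a gripper value outside its range is refused whole. The fingers move at their own pace and stop on an object; "squeeze" is the grip in N (left out, the last holds). Time passes only in rows, so rows that repeat a pose let the fingers close, or fill a call up. It gives the time, the measured TCP pose, the force and the opening at its end, in the units of the state.
- readout.get_obs(): the state, without advancing time (a new reading comes with each control period).
- cams.get_image(name): name is "side" or "top"; returns a dict with "frame" (420x560x3 uint8, red, green, blue), "fovy" (degrees; the focal length in pixels is half the picture's height over the tangent of half this angle, whatever the lens; pixels are square), "cx", "cy" (the principal point, pixels), "view" (4x4, takes a point from world to camera coordinates). Camera axes: x right, y down, z forward; pixel columns grow to the right and rows downward; lengths in m; the calibration is good to about 2 mm. A picture is of the moment at which its call begins. There is no depth.
- ticket.job_done(): hands the job in, once; it reports no verdict.
The state is a dict: "time_s": time; "joint_pos": joint angles; "joint_vel": joint speeds; "tau": joint torques, N m; "tool_pos": TCP position; "tool_rot": TCP orientation; "contact_force": force on the tool from outside, world axes, zero at the start; "ft_torque": the same for the moment, N m; "opening": opening from 0.0 (shut) to 1.0 (fully open).
Only numpy, scipy, OpenCV 4.12 (cv2) and the standard library are available. Lean on these libraries where they do the work, as an engineer would, in place of code of your own. Each camera call takes 0.05 s, during which the arm holds its last target.

## Working session

There is one attempt and no reset: what is moved stays moved. The work goes in short steps, Python scripts to look and compute and a tool call to move; the robot and the scene stay as the last step left them, time stands still between calls to the robot, and variables do not carry over. Pictures are saved under pics/ and viewed, and the job is handed in when it is done.

Besides the shell and the picture viewer there is one more tool, called after ">>>" as name([rows], argument=value, ...), one row to a line, values as JSON. carry_out: Moves the arm, as the interface text tells. Its arguments: {"type":"object","properties":{"deltas":{"type":"array","items":{"type":"object","properties":{"claw":{"type":"number"},"x":{"type":"number"},"y":{"type":"number"},"z":{"type":"number"},"wx":{"type":"number"},"wy":{"type":"number"},"wz":{"type":"number"}}}},"squeeze":{"type":"number"}},"required":["deltas"]}

```bash
ls; mkdir -p pics; python3 - <<'E'
from cell import readout,cams
import cv2,numpy as np
print(readout.get_obs())
for n in("side","top"):
    d=cams.get_image(n);cv2.imwrite(f"pics/{n}0.png",d["frame"][:,:,::-1]);print(n,d["fovy"],d["cx"],d["cy"],np.round(d["view"],4).tolist())
E
```

```text
pics
{'time_s': 0.0, 'joint_pos': array([-7.22319263e+01,  1.77044258e+01,  9.36903080e+01, -7.45476362e-04,
        6.87378498e+01, -3.99349448e+00]), 'joint_vel': array([ 0.05357892, -0.05248881,  0.04073889,  0.07667458,  0.01757818,
       -0.077841  ]), 'tau': array([ 2.74656719e-03, -4.15239894e+01, -2.76664871e+01, -5.04265881e-05,
        1.01824521e-02, -1.48973288e-05]), 'tool_pos': array([ 0.23143264, -0.5796773 ,  0.23004139]), 'tool_rot': array([-1.79867690e+02, -8.54111913e-03,  2.17618295e+01]), 'contact_force': array([ 0.00579971, -0.08553495,  0.02190383]), 'ft_torque': array([-0.03316991,  0.02391122, -0.0431903 ]), 'opening': 1.0001926734987008}
side 52.28869031402023 282.0511696276261 200.51859251424207 [[0.8143, -0.5803, 0.0121, -0.4377], [-0.394, -0.5679, -0.7227, 0.266], [0.4262, 0.5837, -0.6911, 1.2025], [0.0, 0.0, 0.0, 1.0]]
top 48.50720431889091 270.41099803996553 208.44600001319338 [[0.0095, -0.9996, 0.0249, -0.0372], [-0.9962, -0.0116, -0.0868, 0.5235], [0.0871, -0.024, -0.9959, 1.2436], [0.0, 0.0, 0.0, 1.0]]
```

View pics/side0.png

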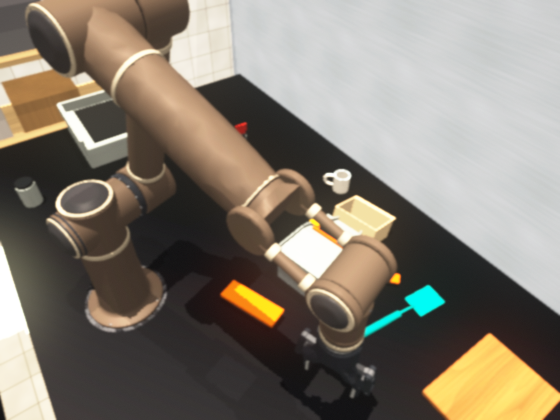

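View pics/top0.png

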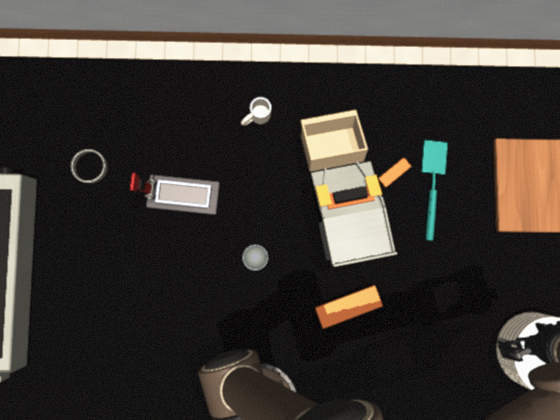

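The side view shows the arm blocking most of the chute and cradle. In the top view the chute is at about (350,210), the cradle at (183,195), and the red clamp at (137,183).

Candidates for the cartridge: the orange and grey piece in the chute (350,195), the small orange bar (395,172), and the large orange box (350,306). Only the first has a grey block and lies under the yellow lips, so I'll check it in a crop.

```bash
python3 - <<'E'
import cv2
i=cv2.imread("pics/top0.png")
a=cv2.resize(i[100:275,290:420],None,fx=4.4/1.4,fy=4.4/1.4,interpolation=cv2.INTER_CUBIC)
b=cv2.resize(i[150:240,115:235],None,fx=3.1,fy=3.1,interpolation=cv2.INTER_CUBIC)
import numpy as np
h=max(a.shape[0],b.shape[0]);o=np.zeros((h,a.shape[1]+b.shape[1],3),np.uint8)
o[:a.shape[0],:a.shape[1]]=a;o[:b.shape[0],a.shape[1]:]=b
cv2.imwrite("pics/crop0.png",o);print(o.shape)
E
```

```text
(550, 781, 3)
```

View pics/crop0.png

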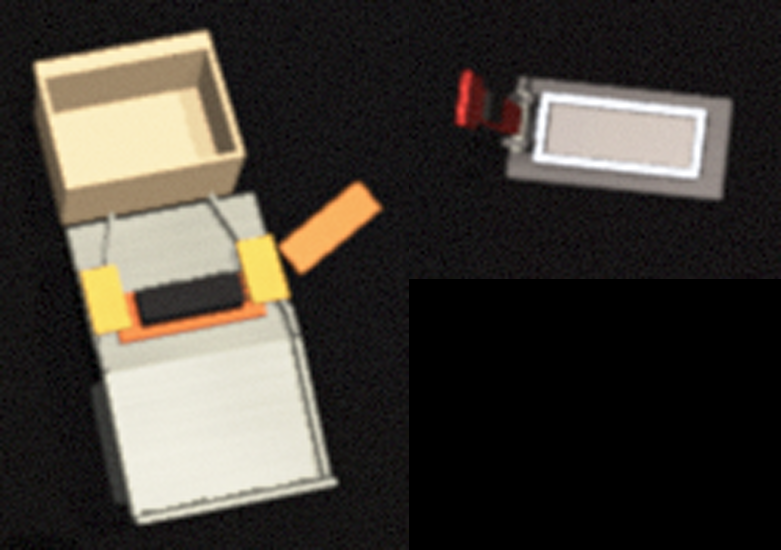

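```bash
cat > h.py <<'E'
import numpy as np,cv2
from cell import readout,cams,ticket
def K(d): 
    f=d["frame"].shape[0]/2/np.tan(np.radians(d["fovy"]/2)); return f,d["cx"],d["cy"]
def ray(d,p):
    f,cx,cy=K(d);V=np.array(d["view"]);R=V[:3,:3];c=-R.T@V[:3,3]
    return c,R.T@np.array([(p[0]-cx)/f,(p[1]-cy)/f,1])
def plane(d,p,z):
    c,r=ray(d,p);return c+r*(z-c[2])/r[2]
def proj(d,P):
    f,cx,cy=K(d);q=np.array(d["view"])@np.r_[P,1];return np.array([cx+f*q[0]/q[2],cy+f*q[1]/q[2]])
def tri(ds,ps):
    A=np.zeros((3,3));b=np.zeros(3)
    for d,p in zip(ds,ps):
        c,r=ray(d,p);r=r/np.linalg.norm(r);M=np.eye(3)-np.outer(r,r);A+=M;b+=M@c
    return np.linalg.solve(A,b)
def get(n,save=None):
    d=cams.get_image(n)
    if save: cv2.imwrite("pics/"+save,d["frame"][:,:,::-1])
    return d
def crop(d,x0,y0,x1,y1,s,name):
    i=d["frame"][y0:y1,x0:x1,::-1]
    cv2.imwrite("pics/"+name,cv2.resize(np.ascontiguousarray(i),None,fx=s,fy=s,interpolation=cv2.INTER_CUBIC))
E
python3 - <<'E'
from h import *
d=get("top");f=d["frame"].astype(int)
hsv=cv2.cvtColor(d["frame"],cv2.COLOR_RGB2HSV)
m=((f.min(2)>200)*255).astype(np.uint8);m[:160]=0;m[230:]=0;m[:,:140]=0;m[:,230:]=0
c=max(cv2.findContours(m,0,1)[0],key=cv2.contourArea);r=cv2.minAreaRect(c);bx=cv2.boxPoints(r);print("rim",r)
P=[plane(d,p,.037) for p in bx];print(np.round(P,4),[np.linalg.norm(P[i]-P[i-1]) for i in range(4)],np.mean(P,0))
def A(u,v):return (290+u/3.1429-.0,100+v/3.1429)
for n,uv,z in [("edge L",(103,372),.12),("edge R",(300,340),.12),("backL",(138,522),.145),("backR",(336,483),.145),("binL",(35,63),.105),("binR",(208,32),.105)]:
    print(n,A(*uv),np.round(plane(d,A(*uv),z),4))
for n,lo,hi in [("yellow",(22,120,150),(32,255,255)),("orange",(5,150,120),(16,255,255)),("red",(0,150,60),(4,255,255))]:
    mm=cv2.inRange(hsv,lo,hi)
    for c in cv2.findContours(mm,0,1)[0]:
        if cv2.contourArea(c)>15:
            r=cv2.minAreaRect(c);print(n,np.round(r[0],1),np.round(r[1],1),np.round(r[2]))
E
```

```text
rim ((182.54110717773438, 193.10960388183594), (53.33689880371094, 22.29785919189453), 6.009005546569824)
[[0.5379 0.2781 0.037 ]
 [0.5979 0.2737 0.037 ]
 [0.5846 0.1313 0.037 ]
 [0.5246 0.1363 0.037 ]] [np.float64(0.14240147164404357), np.float64(0.06009701496403011), np.float64(0.14300837144304432), np.float64(0.06019576755745069)] [0.56125489 0.20484065 0.037     ]
edge L (322.77228037799483, 218.36202233605906) [ 0.4919 -0.1611  0.12  ]
edge R (385.4532438194025, 208.1803429953228) [ 0.5195 -0.3199  0.12  ]
backL (333.90849215692515, 266.0886442457603) [ 0.374  -0.1849  0.145 ]
backR (396.90763307773074, 253.67972254923797) [ 0.4055 -0.3399  0.145 ]
binL (301.13621177893026, 120.04518120207452) [ 0.7473 -0.1071  0.105 ]
binR (356.1809157147857, 110.18167934073627) [ 0.7759 -0.2504  0.105 ]
yellow [323.3 194.6] [20.1 10.4] 76.0
yellow [373.1 185.3] [20.1 10.5] 73.0
orange [348.7 306.2] [22.6 64.2] 69.0
orange [349.7 197. ] [14.4 46.3] 79.0
orange [394.3 171.9] [12.3 33.5] 50.0
red [146.7 187.5] [6.3 9.4] 11.0
red [134.5 181. ] [18.  9.] 90.0
```

```bash
cat >> h.py <<'E'
from scipy.spatial.transform import Rotation as Ro
def delta(p,rpy):
    o=readout.get_obs();R=Ro.from_euler("xyz",o["tool_rot"],degrees=True);T=Ro.from_euler("xyz",rpy,degrees=True)
    print("now",np.round(o["tool_pos"],4),np.round(o["tool_rot"],2),"t",round(o["time_s"],2))
    print("d xyz",np.round(R.inv().apply(np.array(p)-o["tool_pos"]),4),"w",np.round((R.inv()*T).as_rotvec(),4))
E
python3 - <<'E'
from h import *
d=get("top")
a=plane(d,(323.3+.0,194.6),.1196);b=plane(d,(373.1,185.3),.1196);m=(a+b)/2;print(a,b,np.linalg.norm(a-b))
y=(a-b)[:2]/np.linalg.norm(a-b);x=np.array([y[1],-y[0]]);print("yaw",np.degrees(np.arctan2(x[1],x[0])))
e=m[:2]-x*.0594;print("edge",e)
# block top far/near corners in crop a
A=lambda u,v:(290+u/3.1429,100+v/3.1429)
for s in (.042,):
    pc=np.r_[e+x*(s*np.cos(.2618)),.12-s*np.sin(.2618)]
    n=np.r_[x*np.sin(.2618),np.cos(.2618)]
    print("cart",pc,"blocktop",pc+n*.03,proj(d,pc+n*.03))
hsv=cv2.cvtColor(d["frame"],cv2.COLOR_RGB2HSV)
m=((hsv[...,2]<70)*255).astype(np.uint8);mm=np.zeros_like(m);mm[183:208,331:370]=m[183:208,331:370]
for c in cv2.findContours(mm,0,1)[0]:
    if cv2.contourArea(c)>30: print(cv2.minAreaRect(c))
E
```

```text
[ 0.55206097 -0.16251587  0.1196    ] [ 0.57736443 -0.28916661  0.1196    ] 0.12915368526955998
yaw 11.298323991030552
edge [ 0.50646385 -0.23747874]
cart [ 0.54624652 -0.22953059  0.10912958] blocktop [ 0.55386063 -0.22800937  0.13810735] [350.56725518 193.34052085]
((349.8063659667969, 194.6083221435547), (10.85250186920166, 32.79139709472656), 79.2156982421875)
```

```bash
cat >> h.py <<'E'
YA=np.radians(11.1);cx_=np.array([np.cos(YA),np.sin(YA),0]);cy_=np.array([-np.sin(YA),np.cos(YA),0])
EDGE=np.array([.5065,-.2375,.12])
def chute(s,h,off=0.0):
    """pose s down slope, h above, slope orientation"""
    t=np.radians(15);n=np.array([0,0,np.cos(t)])+cx_*np.sin(t);dn=cx_*np.cos(t)-np.array([0,0,np.sin(t)])
    R=np.stack([cy_,np.cross(-n,cy_),-n],1)
    return EDGE+s*dn+h*n+off*cy_,Ro.from_matrix(R).as_euler("xyz",degrees=True)
E
python3 - <<'E'
from h import *
p,r=chute(.042,.09);print(p,r);delta(p,r)
E
```

```text
[ 0.5691679  -0.22520505  0.19606292] [-1.65000000e+02  1.27222187e-14  1.01100000e+02]
now [ 0.2316 -0.58    0.2305] [-1.7992e+02 -1.0000e-02  2.1760e+01] t 0.2
d xyz [ 0.4451 -0.2043  0.0348] w [ 0.2174 -0.1823 -1.3761]
```

>>> carry_out([
  {"x":0.03,"y":-0.014,"z":0,"wx":0.02,"wy":-0.018,"wz":-0.13,"claw":0.055},
  {"x":0.075,"y":-0.034,"z":0,"wx":0.04,"wy":-0.036,"wz":-0.27,"claw":0.055},
  {"x":0.12,"y":-0.055,"z":0,"wx":0.06,"wy":-0.054,"wz":-0.41,"claw":0.055},
  {"x":0.165,"y":-0.076,"z":0.005,"wx":0.087,"wy":-0.073,"wz":-0.55,"claw":0.055},
  {"x":0.21,"y":-0.096,"z":0.01,"wx":0.109,"wy":-0.091,"wz":-0.69,"claw":0.055},
  {"x":0.255,"y":-0.117,"z":0.015,"wx":0.13,"wy":-0.109,"wz":-0.83,"claw":0.055},
  {"x":0.3,"y":-0.138,"z":0.02,"wx":0.152,"wy":-0.128,"wz":-0.96,"claw":0.055},
  {"x":0.345,"y":-0.158,"z":0.025,"wx":0.174,"wy":-0.146,"wz":-1.1,"claw":0.055},
  {"x":0.39,"y":-0.179,"z":0.03,"wx":0.196,"wy":-0.164,"wz":-1.24,"claw":0.055},
  {"x":0.445,"y":-0.2043,"z":0.035,"wx":0.217,"wy":-0.182,"wz":-1.376,"claw":0.055},
])

```text
time_s: 1.2
tool_pos: [0.5629, -0.2319, 0.1967]
tool_rot: [-165.0, 0.0, 101.4]
contact_force: [0.2, -0.4, 0.1]
opening: 0.641
```

```bash
python3 - <<'E'
from h import *
p,r=chute(.042,.09);delta(p,r)
o=readout.get_obs();print(o["opening"],o["joint_pos"])
d=get("side","side1.png");get("top","top1.png")
E
```

```text
now [ 0.5629 -0.2319  0.1967] [-1.6497e+02  5.0000e-02  1.0142e+02] t 1.2
d xyz [ 0.0053  0.0073 -0.0013] w [-0.0005  0.0022  0.0052]
0.641228004473992 [-22.17778284  25.81306097  87.87853689  -8.44303551  79.00656425
 -31.05552217]
```

View pics/side1.png

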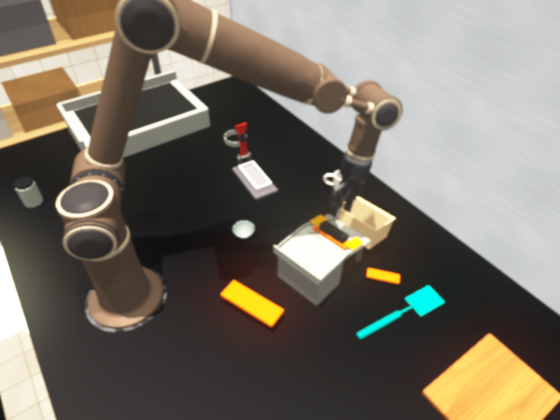

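View pics/top1.png

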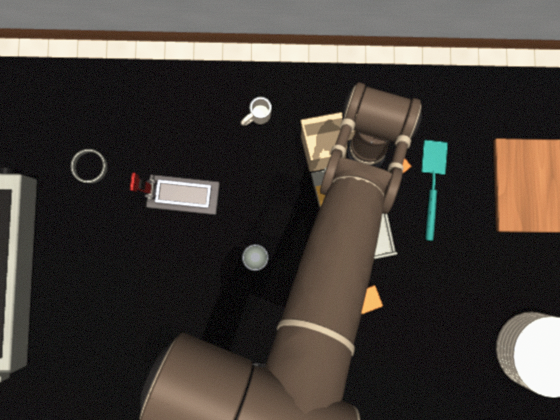

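The side view is clear now: cartridge at (333,231), lips around it, gripper above at (345,190), cradle at (255,178), clamp tab at (241,130). In the top view the arm hides the chute.

```bash
python3 - <<'E'
from h import *
d=get("side");f=d["frame"].astype(int)
crop(d,265,170,405,310,5,"c1.png");crop(d,215,110,290,205,6,"c2.png")
p,r=chute(.042,.0);
R=Ro.from_euler("xyz",r,degrees=True).as_matrix();n=-R[:,2]
for nm,q in [("blocktop",p+.03*n),("L end plate",p+.008*n+.06*cy_),("R",p+.008*n-.06*cy_),("edgeL",EDGE+.075*cy_),("edgeR",EDGE-.075*cy_)]: print(nm,proj(d,q))
yc=np.radians(-5.35);C=np.array([.5613,.2048,.037]);X=np.array([np.cos(yc),np.sin(yc),0]);Y=np.array([-np.sin(yc),np.cos(yc),0])
for sx,sy in((1,1),(1,-1),(-1,-1),(-1,1)): print(proj(d,C+sx*.0295*X+sy*.071*Y))
print("hinge",proj(d,C+.08*Y+[0,0,.026]))
E
```

```text
blocktop [334.1870793 227.9439856]
L end plate [316.14735549 223.38171494]
R [349.10448609 245.24405821]
edgeL [302.69986915 227.74635375]
edgeR [344.18496525 256.1088842 ]
[252.69765327 159.92226231]
[271.26466208 181.88734478]
[256.36187637 187.39681793]
[238.37413718 164.81653551]
hinge [244.15026097 155.44319846]
```

View pics/c1.png

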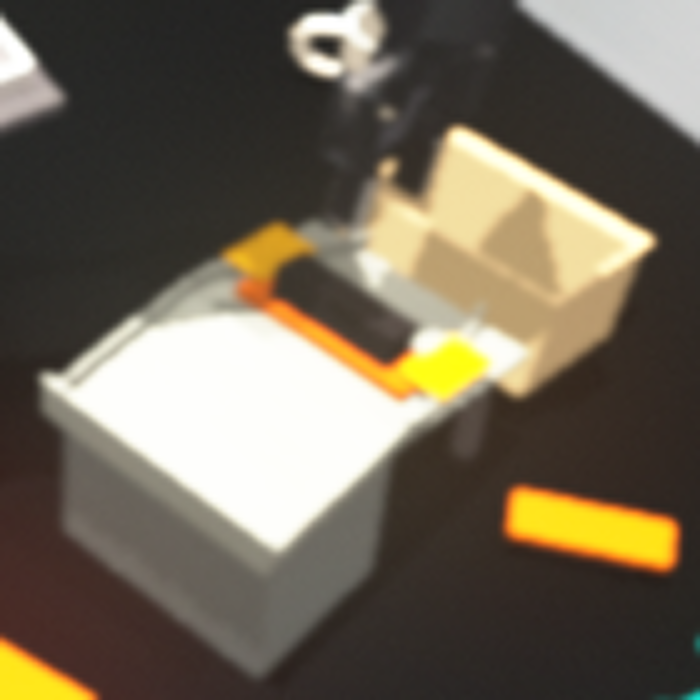

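View pics/c2.png

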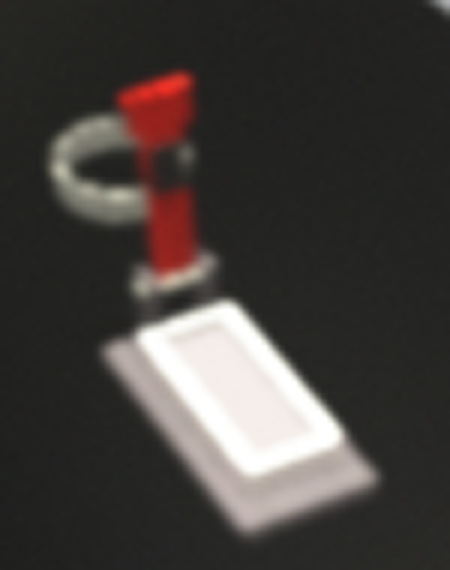

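```bash
python3 - <<'E'
from h import *
p,r=chute(.042,.011,.001);print(p);delta(p,r)
E
```

```text
[ 0.54891118 -0.22816019  0.11975478]
now [ 0.5637 -0.2302  0.196 ] [-1.6499e+02  2.0000e-02  1.0141e+02] t 1.35
d xyz [0.005  0.0061 0.0773] w [-0.0001  0.0018  0.0051]
```

>>> carry_out([
  {"x":0.002,"y":0.002,"z":0.005},
  {"x":0.004,"y":0.005,"z":0.01},
  {"x":0.005,"y":0.006,"z":0.016},
  {"x":0.005,"y":0.006,"z":0.024},
  {"x":0.005,"y":0.006,"z":0.032},
  {"x":0.005,"y":0.006,"z":0.038},
  {"x":0.005,"y":0.006,"z":0.043},
  {"x":0.005,"y":0.006,"z":0.045},
  {"x":0.005,"y":0.006,"z":0.045},
  {"x":0.005,"y":0.006,"z":0.045},
])

```text
validation failed for argument at $.de...
```

```bash
python3 - <<'E'
from h import *
p,r=chute(.042,.011,.001);print(p);delta(p,r)
d=get("side");crop(d,285,150,385,270,5,"c3.png")
E
```

```text
[ 0.54891118 -0.22816019  0.11975478]
now [ 0.5637 -0.2302  0.196 ] [-1.6499e+02  2.0000e-02  1.0141e+02] t 1.35
d xyz [0.005  0.0061 0.0773] w [-0.0001  0.0018  0.0051]
```

View pics/c3.png

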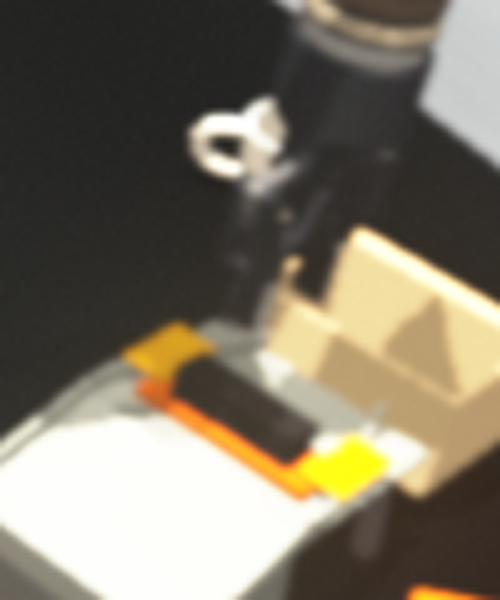

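>>> carry_out([
  {"x":0.002,"y":0.002,"z":0.005,"wx":0,"wy":0,"wz":0.005,"claw":0.055},
  {"x":0.004,"y":0.005,"z":0.01,"wx":0,"wy":0,"wz":0.005,"claw":0.055},
  {"x":0.005,"y":0.006,"z":0.016,"wx":0,"wy":0,"wz":0.005,"claw":0.055},
  {"x":0.005,"y":0.006,"z":0.024,"wx":0,"wy":0,"wz":0.005,"claw":0.055},
  {"x":0.005,"y":0.006,"z":0.032,"wx":0,"wy":0,"wz":0.005,"claw":0.055},
  {"x":0.005,"y":0.006,"z":0.038,"wx":0,"wy":0,"wz":0.005,"claw":0.055},
  {"x":0.005,"y":0.006,"z":0.043,"wx":0,"wy":0,"wz":0.005,"claw":0.055},
  {"x":0.005,"y":0.006,"z":0.045,"wx":0,"wy":0,"wz":0.005,"claw":0.055},
  {"x":0.005,"y":0.006,"z":0.045,"wx":0,"wy":0,"wz":0.005,"claw":0.055},
  {"x":0.005,"y":0.006,"z":0.045,"wx":0,"wy":0,"wz":0.005,"claw":0.055},
])

```text
time_s: 2.4
tool_pos: [0.5555, -0.2299, 0.1524]
tool_rot: [-165.1, 0.2, 100.8]
contact_force: [-0.4, 0.3, -0.7]
opening: 0.641
```

```bash
python3 - <<'E'
from h import *
p,r=chute(.042,.011,.001);print(p);delta(p,r)
d=get("side");crop(d,285,150,385,270,5,"c4.png")
E
```

```text
[ 0.54891118 -0.22816019  0.11975478]
now [ 0.5555 -0.2299  0.1524] [-165.06    0.18  100.82] t 2.4
d xyz [0.003  0.0025 0.0331] w [ 0.0011  0.0018 -0.0055]
```

View pics/c4.png

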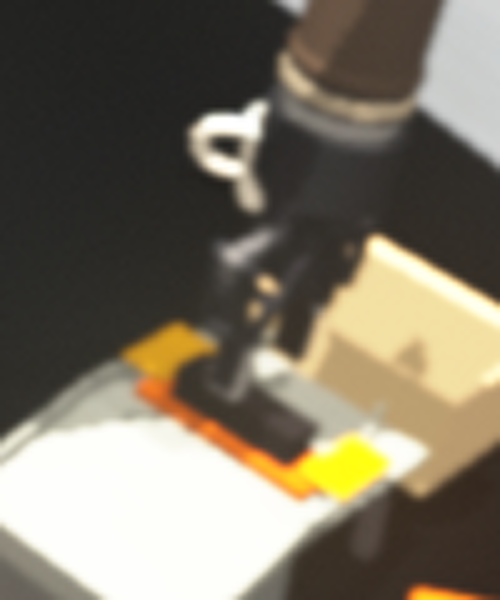

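```bash
python3 - <<'E'
from h import *
d=get("side");o=readout.get_obs();R=Ro.from_euler("xyz",o["tool_rot"],degrees=True).as_matrix();t=o["tool_pos"]
for s in(-.0275,0,.0275):
  for b in (0,-.01): print(s,b,(proj(d,t+R[:,1]*s+b*R[:,2])-[285,150])*5)
print(R[:,1])
for s in(.029,.055):
  p,_=chute(s,.03)
  for y in(-.042,0,.042): print(s,y,(proj(d,p+y*cy_)-[285,150])*5)
p,_=chute(.022,.008)
for y in (-.06,.06): print("plate",y,(proj(d,p+y*cy_)-[285,150])*5)
E
```

```text
-0.0275 0 [223.75526256 389.16553491]
-0.0275 -0.01 [228.23957833 374.7327276 ]
0 0 [252.60360285 372.76983327]
0 -0.01 [257.14493313 358.49287788]
0.0275 0 [280.55614503 356.88325063]
0.0275 -0.01 [285.14879746 342.75951111]
[ 0.94922542  0.18066751 -0.25754678]
0.029 -0.042 [292.17873104 436.68409825]
0.029 0 [232.5842512 397.5075533]
0.029 0.042 [175.0009462  359.65312545]
0.055 -0.042 [318.24605098 420.37005869]
0.055 0 [259.08964357 382.04715199]
0.055 0.042 [201.90067456 344.99879799]
plate -0.06 [300.46316883 489.44636474]
plate 0.06 [134.79060779 378.28334265]
```

>>> carry_out([
  {"x":0.002,"y":0.002,"z":0.004,"wx":0,"wy":0,"wz":-0.005,"claw":0.055},
  {"x":0.003,"y":0.0025,"z":0.008,"wx":0,"wy":0,"wz":-0.005,"claw":0.055},
  {"x":0.003,"y":0.0025,"z":0.013,"wx":0,"wy":0,"wz":-0.005,"claw":0.055},
  {"x":0.003,"y":0.0025,"z":0.018,"wx":0,"wy":0,"wz":-0.005,"claw":0.055},
  {"x":0.003,"y":0.0025,"z":0.023,"wx":0,"wy":0,"wz":-0.005,"claw":0.055},
  {"x":0.003,"y":0.0025,"z":0.027,"wx":0,"wy":0,"wz":-0.005,"claw":0.055},
  {"x":0.003,"y":0.0025,"z":0.03,"wx":0,"wy":0,"wz":-0.005,"claw":0.055},
  {"x":0.003,"y":0.0025,"z":0.031,"wx":0,"wy":0,"wz":-0.005,"claw":0.055},
  {"x":0.003,"y":0.0025,"z":0.032,"wx":0,"wy":0,"wz":-0.005,"claw":0.055},
  {"x":0.003,"y":0.0025,"z":0.032,"wx":0,"wy":0,"wz":-0.005,"claw":0.055},
])

```text
time_s: 3.5
tool_pos: [0.549, -0.2281, 0.1206]
tool_rot: [-165.0, 0.1, 101.1]
contact_force: [0.1, 0.5, -0.5]
opening: 0.646
```

```bash
python3 - <<'E'
from h import *
p,r=chute(.042,.011,.001);print(p);delta(p,r);print(readout.get_obs()["contact_force"])
d=get("side");crop(d,285,150,385,270,5,"c5.png")
E
```

```text
[ 0.54891118 -0.22816019  0.11975478]
now [ 0.549  -0.2281  0.1206] [-1.6504e+02  9.0000e-02  1.0109e+02] t 3.5
d xyz [-0.0001  0.0002  0.0008] w [ 0.0007  0.0014 -0.0006]
[ 0.13831147  0.49552801 -0.466967  ]
```

View pics/c5.png

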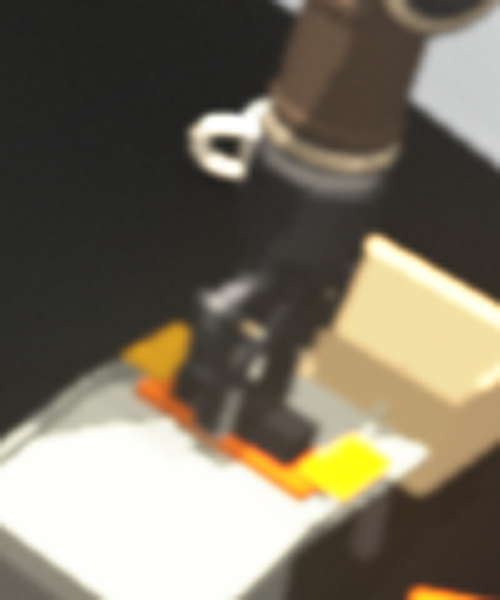

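>>> carry_out([
  {"x":0,"y":0,"z":0,"wx":0,"wy":0,"wz":0,"claw":0.04},
  {"x":0,"y":0,"z":0,"wx":0,"wy":0,"wz":0,"claw":0.03},
  {"x":0,"y":0,"z":0,"wx":0,"wy":0,"wz":0,"claw":0.02},
  {"x":0,"y":0,"z":0,"wx":0,"wy":0,"wz":0,"claw":0.015},
  {"x":0,"y":0,"z":0,"wx":0,"wy":0,"wz":0,"claw":0.015},
  {"x":0,"y":0,"z":0,"wx":0,"wy":0,"wz":0,"claw":0.015},
  {"x":0,"y":0,"z":0,"wx":0,"wy":0,"wz":0,"claw":0.015},
  {"x":0,"y":0,"z":0,"wx":0,"wy":0,"wz":0,"claw":0.015},
  {"x":0,"y":0,"z":0,"wx":0,"wy":0,"wz":0,"claw":0.015},
  {"x":0,"y":0,"z":0,"wx":0,"wy":0,"wz":0,"claw":0.015},
], squeeze=40)

```text
time_s: 4.55
tool_pos: [0.5493, -0.2281, 0.1209]
tool_rot: [-165.1, 0.1, 101.1]
contact_force: [1.3, 0.1, 2.7]
opening: 0.292
```

```bash
python3 - <<'E'
from h import *
p,r=chute(.042,.011,.001);print(p);delta(p,r);o=readout.get_obs();print(o["contact_force"],o["opening"]*.0854,o["joint_pos"])
d=get("side");crop(d,285,150,385,270,5,"c6.png")
E
```

```text
[ 0.54891118 -0.22816019  0.11975478]
now [ 0.5493 -0.2281  0.1209] [-1.6508e+02  1.1000e-01  1.0110e+02] t 4.55
d xyz [ 0.0001 -0.0001  0.0012] w [ 0.0014  0.0019 -0.0006]
[1.32281938 0.09758207 2.7223699 ] 0.024939501986344745 [-22.35823963  29.07471044  92.66392487  -8.73177673  70.94110297
 -29.66559639]
```

View pics/c6.png

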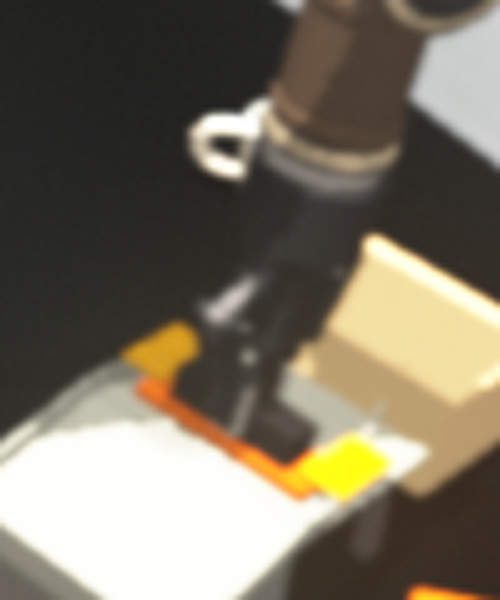

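>>> carry_out([
  {"x":0,"y":0,"z":-0.001,"wx":0,"wy":0,"wz":0,"claw":0.015},
  {"x":0,"y":-0.003,"z":-0.0015,"wx":0,"wy":0,"wz":0,"claw":0.015},
  {"x":0,"y":-0.007,"z":-0.0015,"wx":0,"wy":0,"wz":0,"claw":0.015},
  {"x":0,"y":-0.012,"z":-0.0015,"wx":0,"wy":0,"wz":0,"claw":0.015},
  {"x":0,"y":-0.017,"z":-0.0015,"wx":0,"wy":0,"wz":0,"claw":0.015},
  {"x":0,"y":-0.022,"z":-0.0015,"wx":0,"wy":0,"wz":0,"claw":0.015},
  {"x":0,"y":-0.027,"z":-0.0015,"wx":0,"wy":0,"wz":0,"claw":0.015},
  {"x":0,"y":-0.032,"z":-0.0015,"wx":0,"wy":0,"wz":0,"claw":0.015},
  {"x":0,"y":-0.038,"z":-0.0015,"wx":0,"wy":0,"wz":0,"claw":0.015},
  {"x":0,"y":-0.042,"z":-0.0015,"wx":0,"wy":0,"wz":0,"claw":0.015},
])

```text
time_s: 5.6
tool_pos: [0.5089, -0.2359, 0.1331]
tool_rot: [-165.0, 0.1, 101.1]
contact_force: [0.4, 0.5, -1.9]
opening: 0.294
```

```bash
python3 - <<'E'
from h import *
p,r=chute(.0,.013,.001);print(p);delta(p,r);o=readout.get_obs();print(o["contact_force"],o["opening"]*.0854)
d=get("side");crop(d,265,150,385,270,5,"c7.png")
E
```

```text
[ 0.50960918 -0.23587094  0.13255704]
now [ 0.5089 -0.2359  0.1331] [-1.6503e+02  9.0000e-02  1.0109e+02] t 5.6
d xyz [-0.0001  0.0008  0.0003] w [ 0.0005  0.0014 -0.0006]
[ 0.3825326   0.54255982 -1.94074899] 0.025113200609232098
```

View pics/c7.png

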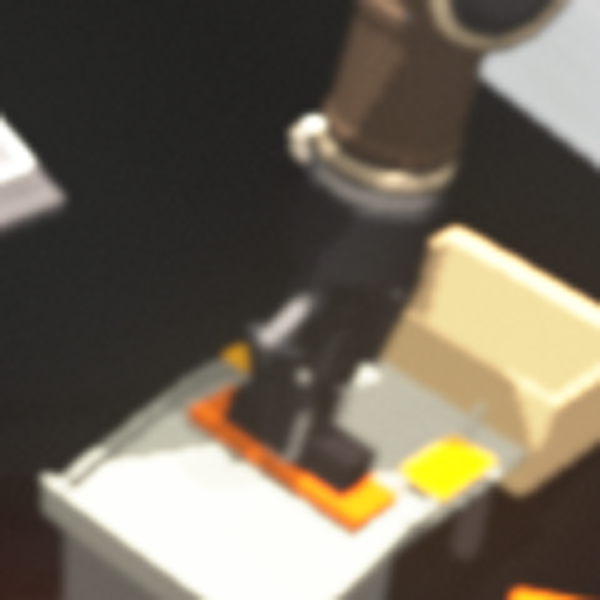

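```bash
python3 - <<'E'
from h import *
p=EDGE-.058*cx_+.001*cy_;p[2]=.148;delta(p,[180,0,101.1])
E
```

```text
now [ 0.5085 -0.236   0.1332] [-1.6499e+02  8.0000e-02  1.0107e+02] t 5.65
d xyz [-0.0002 -0.062   0.0013] w [-0.2619  0.0014 -0.0006]
```

>>> carry_out([
  {"x":0,"y":-0.004,"z":-0.004,"wx":-0.01,"wy":0,"wz":0,"claw":0.015},
  {"x":0,"y":-0.011,"z":-0.007,"wx":-0.04,"wy":0,"wz":0,"claw":0.015},
  {"x":0,"y":-0.019,"z":-0.007,"wx":-0.08,"wy":0,"wz":0,"claw":0.015},
  {"x":0,"y":-0.027,"z":-0.006,"wx":-0.12,"wy":0,"wz":0,"claw":0.015},
  {"x":0,"y":-0.035,"z":-0.004,"wx":-0.16,"wy":0,"wz":0,"claw":0.015},
  {"x":0,"y":-0.043,"z":-0.003,"wx":-0.2,"wy":0,"wz":0,"claw":0.015},
  {"x":0,"y":-0.051,"z":-0.001,"wx":-0.23,"wy":0,"wz":0,"claw":0.015},
  {"x":0,"y":-0.058,"z":0.001,"wx":-0.255,"wy":0,"wz":0,"claw":0.015},
  {"x":0,"y":-0.062,"z":0.0013,"wx":-0.262,"wy":0,"wz":0,"claw":0.015},
  {"x":0,"y":-0.062,"z":0.0013,"wx":-0.262,"wy":0,"wz":0,"claw":0.015},
])

```text
time_s: 6.65
tool_pos: [0.4498, -0.2475, 0.148]
tool_rot: [180.0, 0.1, 101.0]
contact_force: [0.1, 0.0, -0.1]
opening: 0.293
```

```bash
python3 - <<'E'
from h import *
p=EDGE-.058*cx_+.001*cy_;p[2]=.1322;delta(p,[180,0,101.1])
o=readout.get_obs();print(o["contact_force"],o["opening"]*.0854)
d=get("side");crop(d,265,150,385,270,5,"c8.png")
E
```

```text
now [ 0.4498 -0.2475  0.148 ] [1.7995e+02 1.0000e-01 1.0104e+02] t 6.65
d xyz [-0.     -0.0005  0.0158] w [ 0.0009  0.0018 -0.001 ]
[ 0.09755516  0.00707653 -0.14377675] 0.02502198378166513
```

View pics/c8.png

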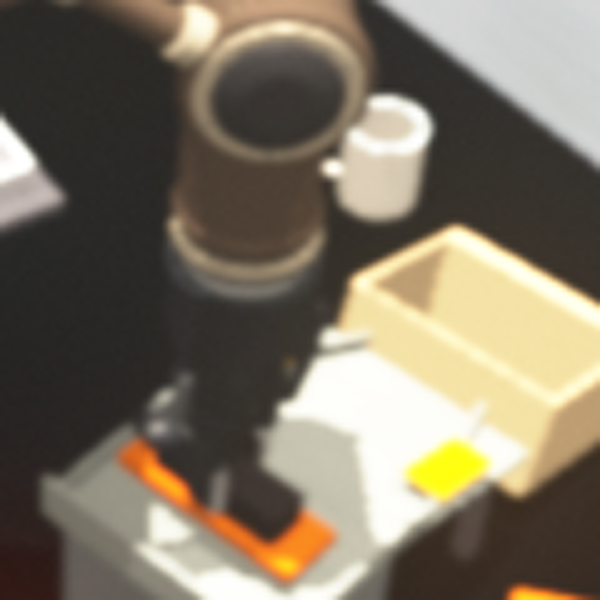

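>>> carry_out([
  {"x":0,"y":0,"z":0.003,"wx":0,"wy":0.001,"wz":0,"claw":0.015},
  {"x":0,"y":0,"z":0.007,"wx":0,"wy":0.001,"wz":0,"claw":0.015},
  {"x":0,"y":0,"z":0.01,"wx":0,"wy":0.001,"wz":0,"claw":0.015},
  {"x":0,"y":0,"z":0.012,"wx":0,"wy":0.001,"wz":0,"claw":0.015},
  {"x":0,"y":0,"z":0.013,"wx":0,"wy":0.001,"wz":0,"claw":0.015},
  {"x":0,"y":0,"z":0.014,"wx":0,"wy":0.001,"wz":0,"claw":0.015},
  {"x":0,"y":0,"z":0.015,"wx":0,"wy":0.001,"wz":0,"claw":0.015},
  {"x":0,"y":0,"z":0.0155,"wx":0,"wy":0.001,"wz":0,"claw":0.015},
  {"x":0,"y":0,"z":0.0155,"wx":0,"wy":0.001,"wz":0,"claw":0.015},
  {"x":0,"y":0,"z":0.0155,"wx":0,"wy":0.001,"wz":0,"claw":0.015},
])

```text
time_s: 7.7
tool_pos: [0.4504, -0.2474, 0.1322]
tool_rot: [179.9, 0.0, 101.1]
contact_force: [-0.8, 0.1, -1.3]
opening: 0.298
```

>>> carry_out([
  {"x":0,"y":0,"z":0,"wx":0,"wy":0,"wz":0,"claw":0.028},
  {"x":0,"y":0,"z":0,"wx":0,"wy":0,"wz":0,"claw":0.032},
  {"x":0,"y":0,"z":0,"wx":0,"wy":0,"wz":0,"claw":0.034},
  {"x":0,"y":0,"z":0,"wx":0,"wy":0,"wz":0,"claw":0.034},
  {"x":0,"y":0,"z":0,"wx":0,"wy":0,"wz":0,"claw":0.034},
  {"x":0,"y":0,"z":0,"wx":0,"wy":0,"wz":0,"claw":0.034},
  {"x":0,"y":0,"z":0,"wx":0,"wy":0,"wz":0,"claw":0.034},
  {"x":0,"y":0,"z":0,"wx":0,"wy":0,"wz":0,"claw":0.034},
  {"x":0,"y":0,"z":0,"wx":0,"wy":0,"wz":0,"claw":0.034},
  {"x":0,"y":0,"z":0,"wx":0,"wy":0,"wz":0,"claw":0.034},
])

```text
time_s: 8.7
tool_pos: [0.4503, -0.2473, 0.1321]
tool_rot: [180.0, 0.0, 101.1]
contact_force: [-0.3, 0.1, 0.4]
opening: 0.396
```

```bash
python3 - <<'E'
from h import *
p=EDGE-.058*cx_+.001*cy_;p[2]=.1322;delta(p,[180,0,101.1])
o=readout.get_obs();print(o["contact_force"],o["opening"]*.0854)
d=get("side");crop(d,265,150,385,270,5,"c9.png")
E
```

```text
now [ 0.4503 -0.2473  0.1321] [1.7996e+02 2.0000e-02 1.0110e+02] t 8.7
d xyz [-0.0002 -0.001  -0.0001] w [ 0.0007  0.0004 -0.0001]
[-0.30946096  0.12524993  0.4349023 ] 0.03385042946288289
```

View pics/c9.png

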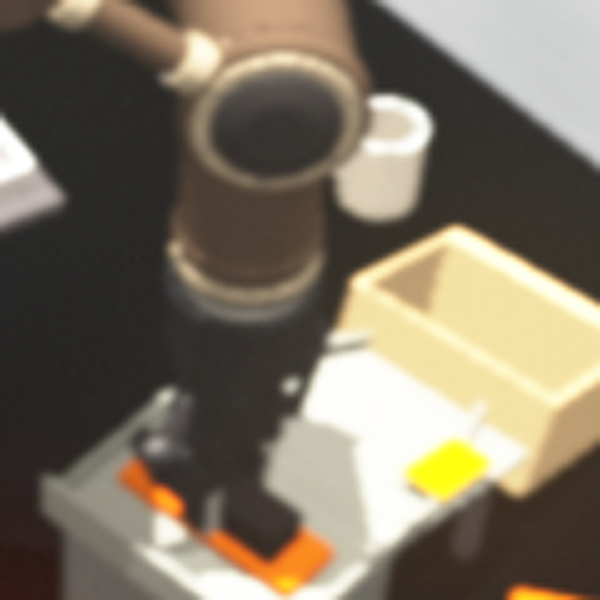

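The cartridge lies flat on the landing between the open fingers: plate ends near (120,478) and (290,590) in the crop. I'll regrip it and measure its offset along its length.

>>> carry_out([
  {"x":0,"y":0,"z":0,"wx":0,"wy":0,"wz":0,"claw":0.028},
  {"x":0,"y":0,"z":0,"wx":0,"wy":0,"wz":0,"claw":0.022},
  {"x":0,"y":0,"z":0,"wx":0,"wy":0,"wz":0,"claw":0.015},
  {"x":0,"y":0,"z":0,"wx":0,"wy":0,"wz":0,"claw":0.015},
  {"x":0,"y":0,"z":0,"wx":0,"wy":0,"wz":0,"claw":0.015},
  {"x":0,"y":0,"z":0,"wx":0,"wy":0,"wz":0,"claw":0.015},
  {"x":0,"y":0,"z":0,"wx":0,"wy":0,"wz":0,"claw":0.015},
  {"x":0,"y":0,"z":0,"wx":0,"wy":0,"wz":0,"claw":0.015},
  {"x":0,"y":0,"z":0,"wx":0,"wy":0,"wz":0,"claw":0.015},
  {"x":0,"y":0,"z":0,"wx":0,"wy":0,"wz":0,"claw":0.015},
], squeeze=40)

```text
time_s: 9.75
tool_pos: [0.4506, -0.2475, 0.1323]
tool_rot: [179.9, 0.1, 101.1]
contact_force: [0.2, 0.3, 2.4]
opening: 0.294
```

```bash
python3 - <<'E'
from h import *
o=readout.get_obs();t=o["tool_pos"];print(t,o["contact_force"],o["opening"]*.0854)
d=get("side");hsv=cv2.cvtColor(d["frame"],cv2.COLOR_RGB2HSV)
crop(d,285,235,340,275,12,"c10.png")
for q in [(120,478),(290,592),(333,555)]:
    P=plane(d,(265+q[0]/5,150+q[1]/5),.128)-t;print("along",P@cy_,"across",P@cx_)
E
```

```text
[ 0.450601   -0.24748721  0.13232221] [0.19597742 0.34700042 2.38016044] 0.025138260285710062
along 0.052436878844662 across -0.025061143523346967
along -0.06434240986329583 across -0.020325554302488967
along -0.0652617450636175 across 0.014469100926834812
```

View pics/c10.png

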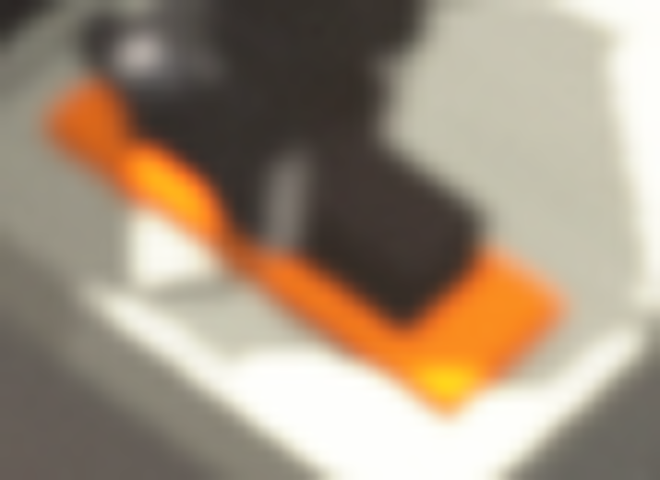

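```bash
python3 - <<'E'
from h import *
o=readout.get_obs();t=o["tool_pos"]
d=get("side")
for q,z in [((50,135),.12),((45,122),.128),((100,80),.128),((447,415),.12),((443,365),.128),((567,300),.128)]:
    P=plane(d,(285+q[0]/12,235+q[1]/12),z)-t;print(q,z,"along",np.round(P@cy_,4),"across",np.round(P@cx_,4))
print([(proj(d,t+a*cy_+b*cx_+[0,0,z-t[2]])-[285,235])*12 for a,b,z in [(.06,-.02,.12),(.06,-.02,.128),(-.06,-.02,.12),(-.06,-.02,.128),(-.06,.02,.128),(-.06,.02,.12)]])
E
```

```text
(50, 135) 0.12 along 0.055 across -0.0213
(45, 122) 0.128 along 0.054 across -0.0244
(100, 80) 0.128 along 0.0535 across -0.0063
(447, 415) 0.12 along -0.0619 across -0.0195
(443, 365) 0.128 along -0.0561 across -0.0147
(567, 300) 0.128 along -0.0644 across 0.0183
[array([ 37.96685394, 120.25357166]), array([38.73025989, 97.61052328]), array([438.74367092, 411.31996539]), array([441.52280172, 388.9227396 ]), array([556.18898977, 284.89405938]), array([552.90914655, 307.37817197])]
```

```bash
cat >> h.py <<'E'
CYAW=84.65;C=np.array([.5613,.2048,0]);yc=np.radians(-5.35);X=np.array([np.cos(yc),np.sin(yc),0]);Y=np.array([-np.sin(yc),np.cos(yc),0])
E
python3 - <<'E'
from h import *
delta(C+[0,0,.2],[180,0,CYAW])
E
```

```text
now [ 0.4506 -0.2475  0.1323] [1.7993e+02 5.0000e-02 1.0109e+02] t 9.85
d xyz [ 0.4225  0.1957 -0.0678] w [0.0013 0.0007 0.287 ]
```

>>> carry_out([
  {"x":0,"y":0,"z":-0.004,"wx":0,"wy":0,"wz":0,"claw":0.015},
  {"x":0,"y":0,"z":-0.012,"wx":0,"wy":0,"wz":0,"claw":0.015},
  {"x":0,"y":0,"z":-0.022,"wx":0,"wy":0,"wz":0,"claw":0.015},
  {"x":0,"y":0,"z":-0.032,"wx":0,"wy":0,"wz":0,"claw":0.015},
  {"x":0,"y":0,"z":-0.042,"wx":0,"wy":0,"wz":0,"claw":0.015},
  {"x":0,"y":0,"z":-0.052,"wx":0,"wy":0,"wz":0,"claw":0.015},
  {"x":0,"y":0,"z":-0.06,"wx":0,"wy":0,"wz":0,"claw":0.015},
  {"x":0,"y":0,"z":-0.066,"wx":0,"wy":0,"wz":0,"claw":0.015},
  {"x":0,"y":0,"z":-0.068,"wx":0,"wy":0,"wz":0,"claw":0.015},
  {"x":0,"y":0,"z":-0.068,"wx":0,"wy":0,"wz":0,"claw":0.015},
])

```text
time_s: 10.85
tool_pos: [0.4504, -0.2474, 0.2004]
tool_rot: [179.9, 0.0, 101.1]
contact_force: [0.5, -0.6, -0.6]
opening: 0.293
```

```bash
python3 - <<'E'
from h import *
delta(C+[0,0,.2],[180,0,CYAW])
o=readout.get_obs();print(o["contact_force"],o["opening"]*.0854)
d=get("side");crop(d,265,130,385,270,4,"c11.png")
E
```

```text
now [ 0.4504 -0.2474  0.2004] [1.7994e+02 5.0000e-02 1.0109e+02] t 10.85
d xyz [4.224e-01 1.958e-01 3.000e-04] w [0.0012 0.0006 0.287 ]
[ 0.54684233 -0.6478406  -0.61463044] 0.025046571185609184
```

View pics/c11.png

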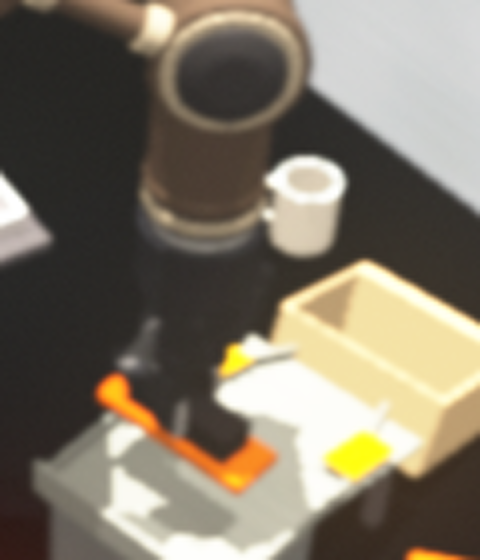

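>>> carry_out([
  {"x":0.006,"y":0.003,"z":0,"wx":0,"wy":0,"wz":0.01,"claw":0.015},
  {"x":0.02,"y":0.009,"z":0,"wx":0,"wy":0,"wz":0.02,"claw":0.015},
  {"x":0.04,"y":0.0185,"z":0,"wx":0,"wy":0,"wz":0.03,"claw":0.015},
  {"x":0.065,"y":0.03,"z":0,"wx":0,"wy":0,"wz":0.05,"claw":0.015},
  {"x":0.092,"y":0.0427,"z":0,"wx":0,"wy":0,"wz":0.065,"claw":0.015},
  {"x":0.12,"y":0.0556,"z":0,"wx":0,"wy":0,"wz":0.085,"claw":0.015},
  {"x":0.148,"y":0.0686,"z":0,"wx":0,"wy":0,"wz":0.1,"claw":0.015},
  {"x":0.175,"y":0.081,"z":0,"wx":0,"wy":0,"wz":0.12,"claw":0.015},
  {"x":0.2,"y":0.0927,"z":0,"wx":0,"wy":0,"wz":0.135,"claw":0.015},
  {"x":0.22,"y":0.102,"z":0,"wx":0,"wy":0,"wz":0.15,"claw":0.015},
])

```text
time_s: 11.9
tool_pos: [0.5078, -0.0097, 0.1995]
tool_rot: [-180.0, -0.0, 92.5]
contact_force: [0.9, -0.3, -0.0]
opening: 0.296
```

```bash
python3 - <<'E'
from h import *
delta(C+[0,0,.14],[180,0,CYAW])
E
```

```text
now [ 0.5078 -0.0097  0.1995] [-1.7998e+02 -2.0000e-02  9.2500e+01] t 11.9
d xyz [0.2119 0.0629 0.0595] w [-0.0003 -0.0003  0.137 ]
```

>>> carry_out([
  {"x":0.02,"y":0.006,"z":0,"wx":0,"wy":0,"wz":0.015,"claw":0.015},
  {"x":0.045,"y":0.0135,"z":0.004,"wx":0,"wy":0,"wz":0.03,"claw":0.015},
  {"x":0.072,"y":0.0215,"z":0.01,"wx":0,"wy":0,"wz":0.05,"claw":0.015},
  {"x":0.1,"y":0.03,"z":0.018,"wx":0,"wy":0,"wz":0.07,"claw":0.015},
  {"x":0.128,"y":0.038,"z":0.028,"wx":0,"wy":0,"wz":0.09,"claw":0.015},
  {"x":0.155,"y":0.046,"z":0.038,"wx":0,"wy":0,"wz":0.105,"claw":0.015},
  {"x":0.178,"y":0.053,"z":0.046,"wx":0,"wy":0,"wz":0.12,"claw":0.015},
  {"x":0.196,"y":0.058,"z":0.053,"wx":0,"wy":0,"wz":0.13,"claw":0.015},
  {"x":0.207,"y":0.0615,"z":0.058,"wx":0,"wy":0,"wz":0.136,"claw":0.015},
  {"x":0.21,"y":0.0625,"z":0.0595,"wx":0,"wy":0,"wz":0.137,"claw":0.015},
])

```text
time_s: 12.9
tool_pos: [0.5607, 0.2018, 0.1394]
tool_rot: [-179.9, 0.0, 84.7]
contact_force: [-1.1, -0.5, -0.4]
opening: 0.291
```

```bash
python3 - <<'E'
from h import *
d=get("side","side2.png");delta(C+[0,0,.08],[180,0,CYAW])
crop(d,215,95,305,205,5,"c12.png");get("top","top2.png")
print(readout.get_obs()["joint_pos"])
E
```

```text
now [0.5608 0.2014 0.1395] [-1.7996e+02  4.0000e-02  8.4710e+01] t 12.95
d xyz [0.0035 0.0002 0.0595] w [-0.0007  0.0008  0.001 ]
[ 1.55261248e+01  2.02414235e+01  1.01648643e+02 -5.44578929e-02
  5.81432995e+01  2.08657212e+01]
```

View pics/c12.png

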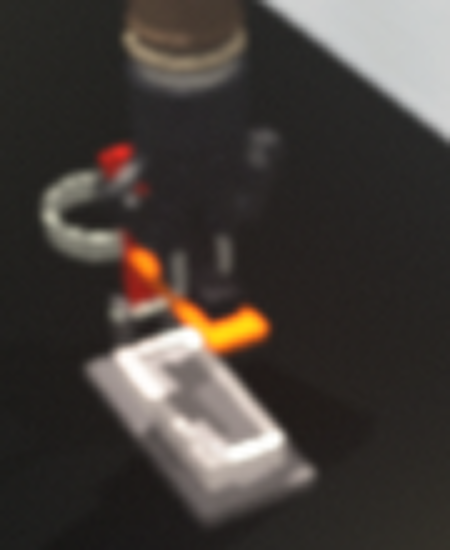

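View pics/top2.png

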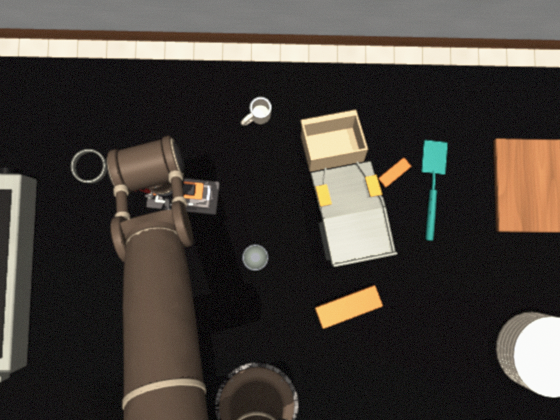

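>>> carry_out([
  {"x":0.001,"y":0,"z":0.005,"wx":0,"wy":0,"wz":0,"claw":0.015},
  {"x":0.002,"y":0,"z":0.013,"wx":0,"wy":0,"wz":0,"claw":0.015},
  {"x":0.003,"y":0,"z":0.023,"wx":0,"wy":0,"wz":0,"claw":0.015},
  {"x":0.0035,"y":0,"z":0.034,"wx":0,"wy":0,"wz":0,"claw":0.015},
  {"x":0.0035,"y":0,"z":0.045,"wx":0,"wy":0,"wz":0,"claw":0.015},
  {"x":0.0035,"y":0,"z":0.056,"wx":0,"wy":0,"wz":0,"claw":0.015},
  {"x":0.0035,"y":0,"z":0.066,"wx":0,"wy":0,"wz":0,"claw":0.015},
  {"x":0.0035,"y":0,"z":0.074,"wx":0,"wy":0,"wz":0,"claw":0.015},
  {"x":0.0035,"y":0,"z":0.078,"wx":0,"wy":0,"wz":0,"claw":0.015},
  {"x":0.0035,"y":0,"z":0.0795,"wx":0,"wy":0,"wz":0,"claw":0.015},
])

```text
time_s: 14.0
tool_pos: [0.5615, 0.2041, 0.0604]
tool_rot: [180.0, 0.0, 84.7]
contact_force: [0.9, -0.8, -0.6]
opening: 0.291
```

```bash
python3 - <<'E'
from h import *
d=get("side");delta(C+[0,0,.0422],[180,0,CYAW])
crop(d,230,140,285,200,10,"c13.png");e=get("top");crop(e,135,165,235,225,7,"c14.png")
o=readout.get_obs();t=o["tool_pos"]
for a,b in((.06,.02),(.06,-.02),(-.06,-.02),(-.06,.02)):
  P=t+a*Y+b*X;P[2]=t[2]-.0122
  print((proj(d,P)-[230,140])*10,"side | top",(proj(e,P+[0,0,.008])-[135,165])*7)
E
```

```text
now [0.5617 0.2041 0.0606] [1.7997e+02 2.0000e-02 8.4650e+01] t 14.05
d xyz [ 0.0006 -0.0004  0.0184] w [0.0004 0.0004 0.    ]
[218.85490289 198.10601791] side | top [173.91789739 119.56440408]
[120.94679358 231.523748  ] side | top [160.76704336 224.30198917]
[274.61263079 421.23954546] side | top [478.47585918 257.67359651]
[375.87392962 384.28465088] side | top [490.69052542 153.00023249]
```

View pics/c13.png

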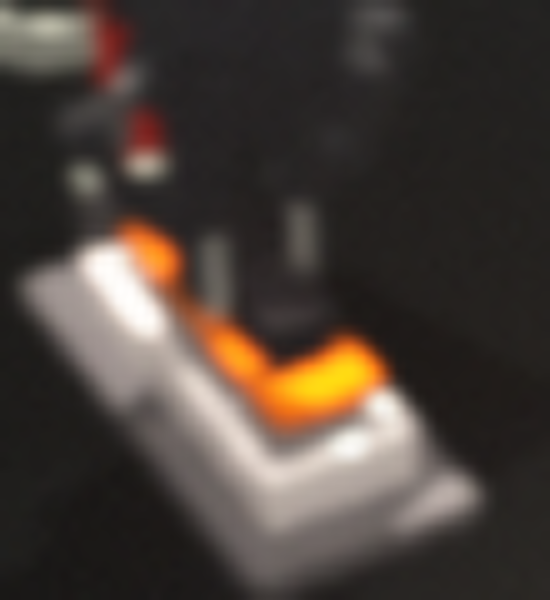

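View pics/c14.png

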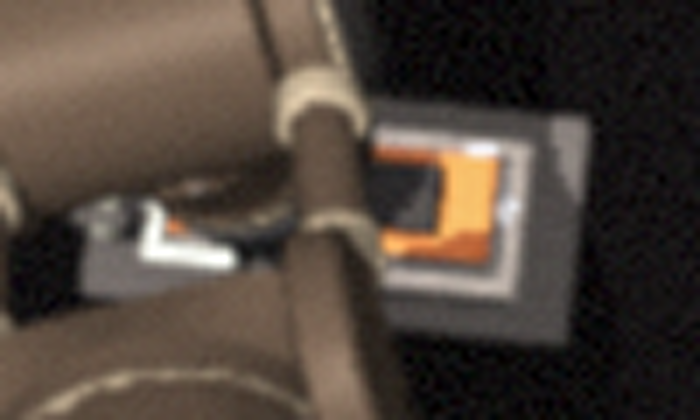

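```bash
python3 - <<'E'
from h import *
e=get("top");f=e["frame"].astype(int);t=readout.get_obs()["tool_pos"]
for r in (188,190,192,194,196,198,200):
    print(r,[tuple(f[r,c]) for c in range(200,214)])
def coords(p,z):
    P=plane(e,p,z)-C;return np.round([P@X*1e3,P@Y*1e3],1)
print("tcp",(t-C)@X,(t-C)@Y)
for r in(190,193,196,199):
    print(r,[(c,coords((c,r),.0568)[1],coords((c,r),.037)[1]) for c in (204,206,208,210,212)])
E
```

```text
188 [(np.int64(248), np.int64(190), np.int64(104)), (np.int64(247), np.int64(192), np.int64(107)), (np.int64(248), np.int64(193), np.int64(107)), (np.int64(247), np.int64(188), np.int64(103)), (np.int64(244), np.int64(183), np.int64(103)), (np.int64(223), np.int64(155), np.int64(94)), (np.int64(148), np.int64(116), np.int64(95)), (np.int64(137), np.int64(129), np.int64(123)), (np.int64(179), np.int64(169), np.int64(160)), (np.int64(181), np.int64(169), np.int64(161)), (np.int64(133), np.int64(125), np.int64(119)), (np.int64(91), np.int64(85), np.int64(81)), (np.int64(79), np.int64(74), np.int64(72)), (np.int64(76), np.int64(73), np.int64(69))]
190 [(np.int64(249), np.int64(193), np.int64(107)), (np.int64(247), np.int64(192), np.int64(107)), (np.int64(248), np.int64(194), np.int64(110)), (np.int64(248), np.int64(193), np.int64(108)), (np.int64(246), np.int64(184), np.int64(103)), (np.int64(219), np.int64(151), np.int64(92)), (np.int64(143), np.int64(118), np.int64(104)), (np.int64(155), np.int64(146), np.int64(142)), (np.int64(192), np.int64(181), np.int64(172)), (np.int64(184), np.in
[... 3718 characters left out ...]
4(-77.3))]
193 [(204, np.float64(-59.5), np.float64(-56.9)), (206, np.float64(-64.7), np.float64(-62.3)), (208, np.float64(-70.0), np.float64(-67.6)), (210, np.float64(-75.2), np.float64(-72.9)), (212, np.float64(-80.5), np.float64(-78.2))]
196 [(204, np.float64(-60.4), np.float64(-57.9)), (206, np.float64(-65.7), np.float64(-63.2)), (208, np.float64(-70.9), np.float64(-68.5)), (210, np.float64(-76.1), np.float64(-73.8)), (212, np.float64(-81.4), np.float64(-79.2))]
199 [(204, np.float64(-61.3), np.float64(-58.8)), (206, np.float64(-66.6), np.float64(-64.1)), (208, np.float64(-71.8), np.float64(-69.4)), (210, np.float64(-77.1), np.float64(-74.8)), (212, np.float64(-82.3), np.float64(-80.1))]
```

>>> carry_out([
  {"x":0.001,"y":-0.0007,"z":0.001,"wx":0,"wy":0,"wz":0,"claw":0.015},
  {"x":0.0015,"y":-0.0007,"z":0.003,"wx":0,"wy":0,"wz":0,"claw":0.015},
  {"x":0.0015,"y":-0.0007,"z":0.006,"wx":0,"wy":0,"wz":0,"claw":0.015},
  {"x":0.0015,"y":-0.0007,"z":0.009,"wx":0,"wy":0,"wz":0,"claw":0.015},
  {"x":0.0015,"y":-0.0007,"z":0.012,"wx":0,"wy":0,"wz":0,"claw":0.015},
  {"x":0.0015,"y":-0.0007,"z":0.0145,"wx":0,"wy":0,"wz":0,"claw":0.015},
  {"x":0.0015,"y":-0.0007,"z":0.016,"wx":0,"wy":0,"wz":0,"claw":0.015},
  {"x":0.0015,"y":-0.0007,"z":0.017,"wx":0,"wy":0,"wz":0,"claw":0.015},
  {"x":0.0015,"y":-0.0007,"z":0.0175,"wx":0,"wy":0,"wz":0,"claw":0.015},
  {"x":0.0015,"y":-0.0007,"z":0.0178,"wx":0,"wy":0,"wz":0,"claw":0.015},
])

```text
time_s: 15.15
tool_pos: [0.5613, 0.2057, 0.0433]
tool_rot: [179.9, 0.0, 84.6]
contact_force: [0.3, -0.3, -1.4]
opening: 0.291
```

```bash
python3 - <<'E'
from h import *
d=get("side");delta(C+[0,0,.0422],[180,0,CYAW])
crop(d,230,140,285,200,10,"c15.png");e=get("top");crop(e,135,165,235,225,7,"c16.png");print(readout.get_obs()["contact_force"])
E
```

```text
now [0.5613 0.2057 0.0433] [1.7994e+02 1.0000e-02 8.4650e+01] t 15.2
d xyz [-0.0009  0.0001  0.0011] w [ 0.001   0.0002 -0.    ]
[0.470731   0.54091567 0.08271079]
```

View pics/c15.png

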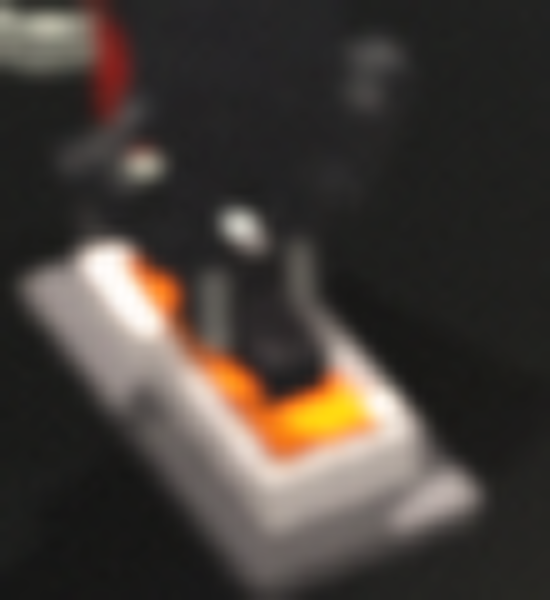

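View pics/c16.png

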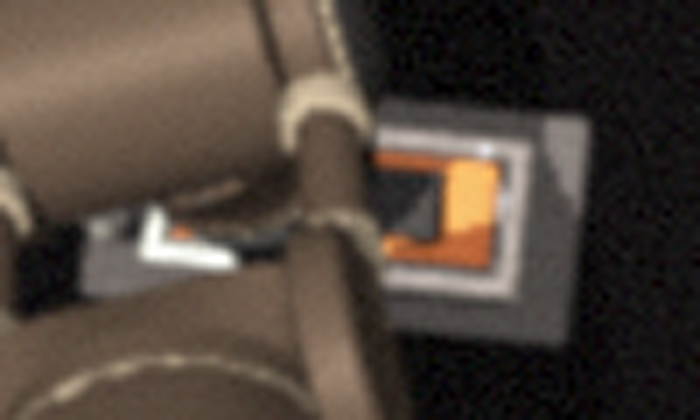

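Both views show the plate inside the rim with gaps all round. Next I lower the last millimetre and release.

>>> carry_out([
  {"x":0,"y":0,"z":0.0005,"wx":0,"wy":0,"wz":0,"claw":0.015},
  {"x":0,"y":0,"z":0.001,"wx":0,"wy":0,"wz":0,"claw":0.015},
  {"x":0,"y":0,"z":0.001,"wx":0,"wy":0,"wz":0,"claw":0.015},
  {"x":0,"y":0,"z":0.001,"wx":0,"wy":0,"wz":0,"claw":0.026},
  {"x":0,"y":0,"z":0.001,"wx":0,"wy":0,"wz":0,"claw":0.03},
  {"x":0,"y":0,"z":0.001,"wx":0,"wy":0,"wz":0,"claw":0.036},
  {"x":0,"y":0,"z":0.001,"wx":0,"wy":0,"wz":0,"claw":0.042},
  {"x":0,"y":0,"z":0.001,"wx":0,"wy":0,"wz":0,"claw":0.045},
  {"x":0,"y":0,"z":0.001,"wx":0,"wy":0,"wz":0,"claw":0.045},
  {"x":0,"y":0,"z":0.001,"wx":0,"wy":0,"wz":0,"claw":0.045},
])

```text
time_s: 16.25
tool_pos: [0.5613, 0.2057, 0.0423]
tool_rot: [179.9, 0.0, 84.6]
contact_force: [0.5, -0.4, 0.2]
opening: 0.528
```

>>> carry_out([
  {"x":0,"y":0,"z":0,"wx":0,"wy":0,"wz":0,"claw":0.045},
  {"x":0,"y":0,"z":0,"wx":0,"wy":0,"wz":0,"claw":0.045},
  {"x":0,"y":0,"z":-0.003,"wx":0,"wy":0,"wz":0,"claw":0.045},
  {"x":0,"y":0,"z":-0.01,"wx":0,"wy":0,"wz":0,"claw":0.045},
  {"x":0,"y":0,"z":-0.02,"wx":0,"wy":0,"wz":0,"claw":0.045},
  {"x":0,"y":0,"z":-0.035,"wx":0,"wy":0,"wz":0,"claw":0.045},
  {"x":0,"y":0,"z":-0.055,"wx":0,"wy":0,"wz":0,"claw":0.045},
  {"x":0,"y":0,"z":-0.08,"wx":0,"wy":0,"wz":0,"claw":0.045},
  {"x":0,"y":0,"z":-0.11,"wx":0,"wy":0,"wz":0,"claw":0.045},
  {"x":0,"y":0,"z":-0.14,"wx":0,"wy":0,"wz":0,"claw":0.045},
])

```text
time_s: 17.25
tool_pos: [0.5612, 0.2058, 0.1848]
tool_rot: [179.9, -0.0, 84.7]
contact_force: [0.1, 0.3, -0.8]
opening: 0.526
```

```bash
python3 - <<'E'
from h import *
d=get("side");delta(C+[0,0,.25],[180,0,CYAW])
crop(d,215,110,290,205,6,"c17.png");e=get("top");crop(e,120,150,240,230,6,"c18.png")
E
```

```text
now [0.565  0.207  0.1911] [179.34  -0.23  84.66] t 17.3
d xyz [-0.0023 -0.0028 -0.0589] w [ 0.0115 -0.004   0.0001]
```

View pics/c17.png

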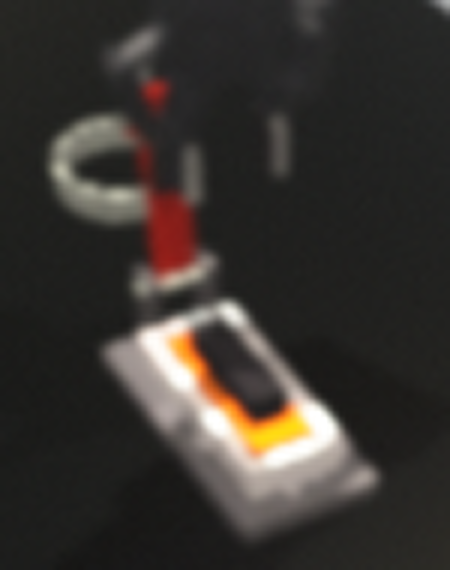

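View pics/c18.png

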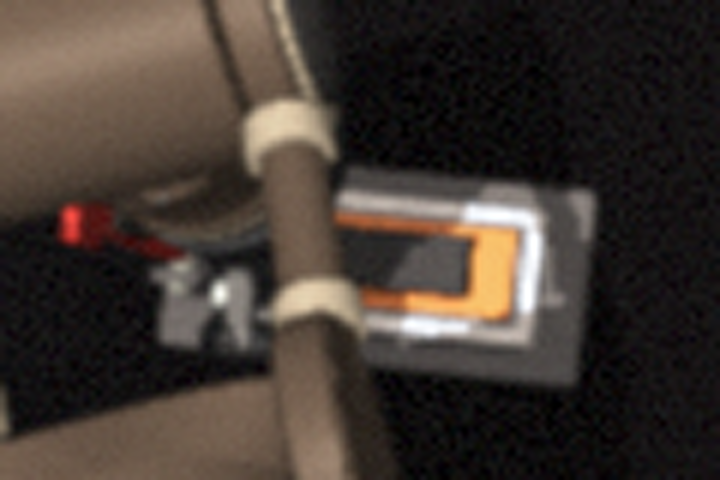

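```bash
python3 - <<'E'
from h import *
d=get("side");e=get("top");H=C+.08*Y+[0,0,.063]
for th in(1.65,1.7,1.75,1.8,1.85,1.9):
    P=H+.117*(-Y*np.cos(th)+np.array([0,0,np.sin(th)]))
    T=H+.13*(-Y*np.cos(th)+np.array([0,0,np.sin(th)]))
    print(th,"side",np.round(proj(d,P),1),"tip",np.round(proj(d,T),1),"top",np.round(proj(e,P),1),np.round(proj(e,T),1),"pos",np.round(P,3))
E
```

```text
1.65 side [241.3 127.4] tip [241.  124.1] top [135.3 181.9] [133.4 181.1] pos [0.57  0.294 0.18 ]
1.7 side [240.6 126.7] tip [240.2 123.4] top [133.  181.7] [130.8 180.9] pos [0.57  0.299 0.179]
1.75 side [239.9 126.1] tip [239.4 122.7] top [130.6 181.5] [128.2 180.6] pos [0.571 0.305 0.178]
1.8 side [239.2 125.6] tip [238.6 122.2] top [128.4 181.3] [125.6 180.4] pos [0.571 0.311 0.177]
1.85 side [238.5 125.2] tip [237.8 121.7] top [126.2 181.2] [123.1 180.2] pos [0.572 0.317 0.175]
1.9 side [237.8 124.8] tip [237.1 121.3] top [124. 181.] [120.8 180.1] pos [0.572 0.322 0.174]
```

>>> carry_out([
  {"x":0,"y":0,"z":-0.01,"wx":0,"wy":0,"wz":0,"claw":0.03},
  {"x":0,"y":0,"z":-0.025,"wx":0,"wy":0,"wz":0,"claw":0.015},
  {"x":0,"y":0,"z":-0.045,"wx":0,"wy":0,"wz":0,"claw":0},
  {"x":0.01,"y":0,"z":-0.06,"wx":0,"wy":0,"wz":0,"claw":0},
  {"x":0.03,"y":0,"z":-0.065,"wx":0,"wy":0,"wz":0,"claw":0},
  {"x":0.06,"y":0,"z":-0.065,"wx":0,"wy":0,"wz":0,"claw":0},
  {"x":0.09,"y":0,"z":-0.065,"wx":0,"wy":0,"wz":0,"claw":0},
  {"x":0.115,"y":0,"z":-0.065,"wx":0,"wy":0,"wz":0,"claw":0},
  {"x":0.135,"y":0,"z":-0.065,"wx":0,"wy":0,"wz":0,"claw":0},
  {"x":0.14,"y":0,"z":-0.065,"wx":0,"wy":0,"wz":0,"claw":0},
])

```text
time_s: 18.45
tool_pos: [0.5739, 0.3472, 0.2473]
tool_rot: [180.0, -0.0, 84.8]
contact_force: [0.9, 0.2, -0.3]
opening: -0.001
```

```bash
python3 - <<'E'
from h import *
delta(C+.14*Y+[0,0,.172],[180,0,CYAW]);print(readout.get_obs()["opening"])
d=get("side");crop(d,190,80,290,205,5,"c19.png")
o=readout.get_obs();print(proj(d,o["tool_pos"]))
E
```

```text
now [0.5739 0.3472 0.2473] [ 1.7997e+02 -1.0000e-02  8.4770e+01] t 18.45
d xyz [-0.0029  0.0007  0.0753] w [ 0.0004 -0.0002  0.0021]
-0.0008996607083549934
[233.27128008 103.41018741]
```

View pics/c19.png

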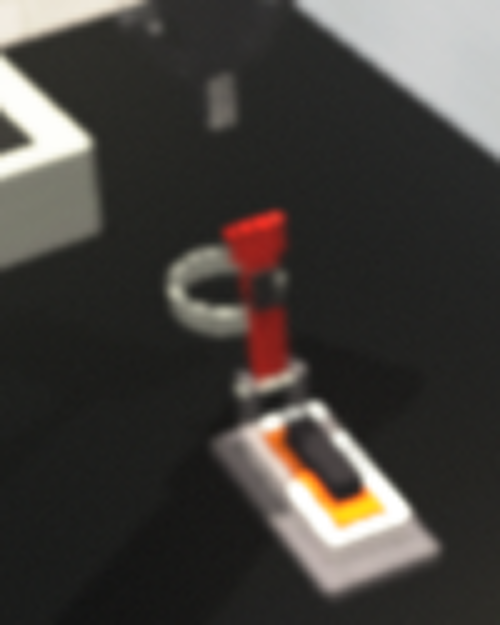

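>>> carry_out([
  {"x":0,"y":0.0007,"z":0.006,"wx":0,"wy":0,"wz":0,"claw":0},
  {"x":0,"y":0.0007,"z":0.014,"wx":0,"wy":0,"wz":0,"claw":0},
  {"x":0,"y":0.0007,"z":0.024,"wx":0,"wy":0,"wz":0,"claw":0},
  {"x":0,"y":0.0007,"z":0.035,"wx":0,"wy":0,"wz":0,"claw":0},
  {"x":0,"y":0.0007,"z":0.046,"wx":0,"wy":0,"wz":0,"claw":0},
  {"x":0,"y":0.0007,"z":0.057,"wx":0,"wy":0,"wz":0,"claw":0},
  {"x":0,"y":0.0007,"z":0.066,"wx":0,"wy":0,"wz":0,"claw":0},
  {"x":0,"y":0.0007,"z":0.072,"wx":0,"wy":0,"wz":0,"claw":0},
  {"x":0,"y":0.0007,"z":0.075,"wx":0,"wy":0,"wz":0,"claw":0},
  {"x":0,"y":0.0007,"z":0.075,"wx":0,"wy":0,"wz":0,"claw":0},
])

```text
time_s: 19.5
tool_pos: [0.5747, 0.345, 0.1718]
tool_rot: [180.0, 0.0, 84.7]
contact_force: [0.2, -0.4, -0.1]
opening: -0.001
```

```bash
python3 - <<'E'
from h import *
o=readout.get_obs();t=o["tool_pos"];print((t-C)@Y,(t-C)@X,t[2],o["contact_force"])
d=get("side");crop(d,190,80,290,205,5,"c20.png")
R=Ro.from_euler("xyz",o["tool_rot"],degrees=True)
H=C+.08*Y+[0,0,.063]
for th in np.arange(1.75,-.04,-.1):
    P=H+.118*(-Y*np.cos(th)+np.array([0,0,np.sin(th)]))+.003*(Y*np.sin(th)+np.array([0,0,np.cos(th)]))+.011*Y
    q=R.inv().apply(P-t);print(round(th,2),np.round(q*1e3,1))
E
```

```text
0.14088722643690968 0.00026976632518961374 0.17175068764920798 [ 0.17426383 -0.35476808 -0.05562155]
1.75 [-25.9  -0.3  -6.8]
1.65 [-37.6  -0.3  -8.6]
1.55 [-49.3  -0.3  -9.3]
1.45 [-61.1  -0.3  -8.7]
1.35 [-72.8  -0.3  -7. ]
1.25 [-84.3  -0.3  -4.1]
1.15 [-95.4  -0.3  -0.1]
1.05 [-106.    -0.3    5. ]
0.95 [-116.1   -0.3   11.1]
0.85 [-125.5   -0.3   18.2]
0.75 [-134.2   -0.3   26.2]
0.65 [-142.    -0.3   35. ]
0.55 [-148.9   -0.3   44.6]
0.45 [-154.8   -0.3   54.8]
0.35 [-159.7   -0.3   65.6]
0.25 [-163.4   -0.3   76.7]
0.15 [-166.1   -0.3   88.3]
0.05 [-167.5   -0.3  100. ]
```

View pics/c20.png

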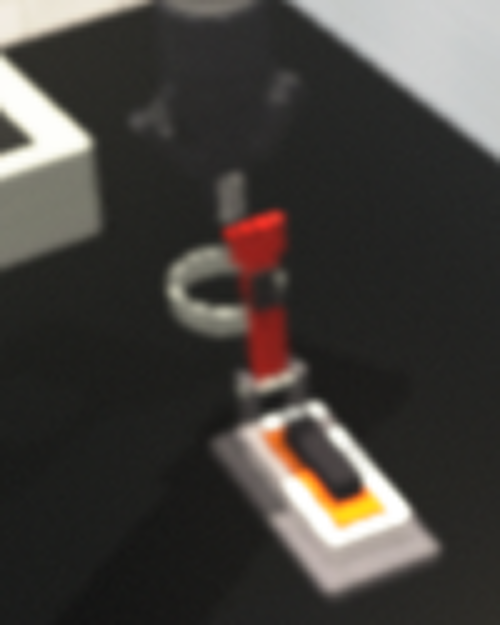

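>>> carry_out([
  {"x":-0.01,"y":0,"z":0,"wx":0,"wy":0,"wz":0,"claw":0},
  {"x":-0.02,"y":0,"z":0,"wx":0,"wy":0,"wz":0,"claw":0},
  {"x":-0.028,"y":0,"z":-0.002,"wx":0,"wy":0,"wz":0,"claw":0},
  {"x":-0.036,"y":0,"z":-0.004,"wx":0,"wy":0,"wz":0,"claw":0},
  {"x":-0.045,"y":0,"z":-0.005,"wx":0,"wy":0,"wz":0,"claw":0},
  {"x":-0.054,"y":0,"z":-0.005,"wx":0,"wy":0,"wz":0,"claw":0},
  {"x":-0.063,"y":0,"z":-0.004,"wx":0,"wy":0,"wz":0,"claw":0},
  {"x":-0.073,"y":0,"z":-0.003,"wx":0,"wy":0,"wz":0,"claw":0},
  {"x":-0.084,"y":0,"z":0,"wx":0,"wy":0,"wz":0,"claw":0},
  {"x":-0.095,"y":0,"z":0.004,"wx":0,"wy":0,"wz":0,"claw":0},
])

```text
time_s: 20.55
tool_pos: [0.5661, 0.2497, 0.1684]
tool_rot: [179.9, 0.0, 84.7]
contact_force: [-0.4, 3.5, -0.4]
opening: -0.001
```

```bash
python3 - <<'E'
from h import *
o=readout.get_obs();t=o["tool_pos"];print((t-C)@Y,(t-C)@X,t[2],o["contact_force"])
d=get("side");crop(d,190,80,290,205,5,"c21.png")
R=Ro.from_euler("xyz",o["tool_rot"],degrees=True)
H=C+.08*Y+[0,0,.063]
for th in np.arange(1.25,-.04,-.1):
    P=H+.118*(-Y*np.cos(th)+np.array([0,0,np.sin(th)]))+.003*(Y*np.sin(th)+np.array([0,0,np.cos(th)]))+.011*Y
    q=R.inv().apply(P-t);print(round(th,2),np.round(q*1e3,1))
E
```

```text
0.04514342711527543 0.0005622518183003827 0.16843584031794354 [-0.41323013  3.5153324  -0.43150278]
1.25 [11.5 -0.6 -7.5]
1.15 [ 0.4 -0.6 -3.5]
1.05 [-10.3  -0.6   1.6]
0.95 [-20.3  -0.6   7.7]
0.85 [-29.8  -0.6  14.8]
0.75 [-38.4  -0.6  22.8]
0.65 [-46.3  -0.6  31.6]
0.55 [-53.2  -0.6  41.2]
0.45 [-59.1  -0.6  51.4]
0.35 [-64.   -0.6  62.2]
0.25 [-67.7  -0.7  73.3]
0.15 [-70.4  -0.7  84.8]
0.05 [-71.8  -0.7  96.5]
```

View pics/c21.png

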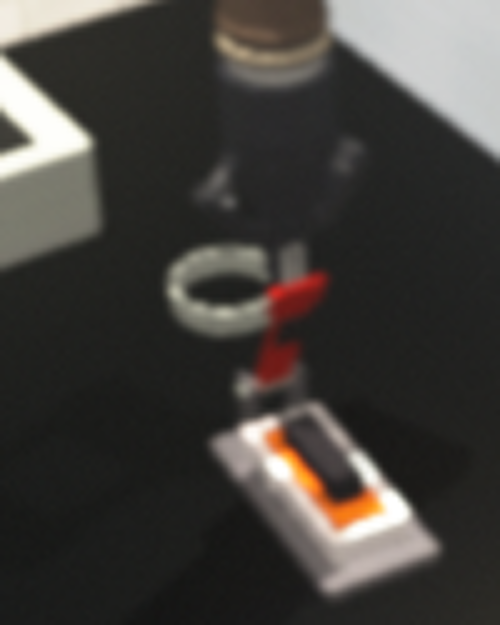

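>>> carry_out([
  {"x":-0.008,"y":-0.0005,"z":0.003,"wx":0,"wy":0,"wz":0,"claw":0},
  {"x":-0.016,"y":-0.0005,"z":0.008,"wx":0,"wy":0,"wz":0,"claw":0},
  {"x":-0.024,"y":-0.0005,"z":0.014,"wx":0,"wy":0,"wz":0,"claw":0},
  {"x":-0.032,"y":-0.0005,"z":0.02,"wx":0,"wy":0,"wz":0,"claw":0},
  {"x":-0.039,"y":-0.0005,"z":0.026,"wx":0,"wy":0,"wz":0,"claw":0},
  {"x":-0.046,"y":-0.0005,"z":0.034,"wx":0,"wy":0,"wz":0,"claw":0},
  {"x":-0.052,"y":-0.0005,"z":0.042,"wx":0,"wy":0,"wz":0,"claw":0},
  {"x":-0.058,"y":-0.0005,"z":0.051,"wx":0,"wy":0,"wz":0,"claw":0},
  {"x":-0.063,"y":-0.0005,"z":0.061,"wx":0,"wy":0,"wz":0,"claw":0},
  {"x":-0.067,"y":-0.0005,"z":0.07,"wx":0,"wy":0,"wz":0,"claw":0},
])

```text
time_s: 21.6
tool_pos: [0.5592, 0.1834, 0.0972]
tool_rot: [180.0, 0.0, 84.6]
contact_force: [1.1, 2.6, 2.8]
opening: 0.001
```

```bash
python3 - <<'E'
from h import *
o=readout.get_obs();t=o["tool_pos"];print((t-C)@Y,(t-C)@X,t[2],o["contact_force"])
d=get("side");crop(d,190,80,290,205,5,"c22.png")
E
```

```text
-0.021457462957566387 -0.00014314433552262108 0.09719829359866528 [1.08127357 2.57768541 2.83716617]
```

View pics/c22.png

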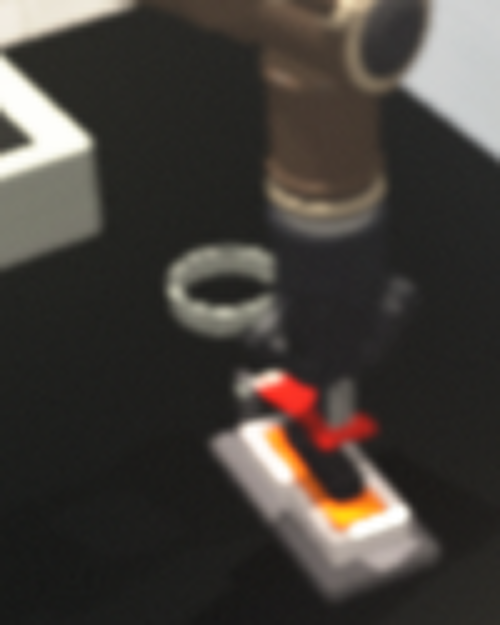

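>>> carry_out([
  {"x":-0.001,"y":0,"z":0.004,"wx":0,"wy":0,"wz":0,"claw":0},
  {"x":-0.002,"y":0,"z":0.008,"wx":0,"wy":0,"wz":0,"claw":0},
  {"x":-0.003,"y":0,"z":0.012,"wx":0,"wy":0,"wz":0,"claw":0},
  {"x":-0.004,"y":0,"z":0.016,"wx":0,"wy":0,"wz":0,"claw":0},
  {"x":-0.004,"y":0,"z":0.02,"wx":0,"wy":0,"wz":0,"claw":0},
  {"x":-0.004,"y":0,"z":0.023,"wx":0,"wy":0,"wz":0,"claw":0},
  {"x":-0.004,"y":0,"z":0.026,"wx":0,"wy":0,"wz":0,"claw":0},
  {"x":-0.004,"y":0,"z":0.028,"wx":0,"wy":0,"wz":0,"claw":0},
  {"x":-0.004,"y":0,"z":0.03,"wx":0,"wy":0,"wz":0,"claw":0},
  {"x":-0.004,"y":0,"z":0.03,"wx":0,"wy":0,"wz":0,"claw":0},
])

```text
time_s: 22.65
tool_pos: [0.5593, 0.1799, 0.0681]
tool_rot: [179.9, -0.0, 84.6]
contact_force: [-0.4, -0.5, 0.1]
opening: 0.003
```

>>> carry_out([
  {"x":0,"y":0,"z":0.0005,"wx":0,"wy":0,"wz":0,"claw":0},
  {"x":0,"y":0,"z":0.001,"wx":0,"wy":0,"wz":0,"claw":0},
  {"x":0,"y":0,"z":0.0015,"wx":0,"wy":0,"wz":0,"claw":0},
  {"x":0,"y":0,"z":0.002,"wx":0,"wy":0,"wz":0,"claw":0},
  {"x":0,"y":0,"z":0.002,"wx":0,"wy":0,"wz":0,"claw":0},
  {"x":0,"y":0,"z":0.002,"wx":0,"wy":0,"wz":0,"claw":0},
  {"x":0,"y":0,"z":0.002,"wx":0,"wy":0,"wz":0,"claw":0},
  {"x":0,"y":0,"z":0.002,"wx":0,"wy":0,"wz":0,"claw":0},
  {"x":0,"y":0,"z":0.002,"wx":0,"wy":0,"wz":0,"claw":0},
  {"x":0,"y":0,"z":0.002,"wx":0,"wy":0,"wz":0,"claw":0},
])

```text
time_s: 23.65
tool_pos: [0.5593, 0.18, 0.0664]
tool_rot: [179.9, -0.0, 84.6]
contact_force: [-0.4, -0.7, 4.0]
opening: -0.004
```

```bash
python3 - <<'E'
from h import *
o=readout.get_obs();t=o["tool_pos"];print((t-C)@Y,(t-C)@X,t[2],o["contact_force"])
d=get("side");crop(d,215,130,290,205,8,"c23.png")
E
```

```text
-0.02491020998799358 0.0003465077654392811 0.06642900430175458 [-0.39866254 -0.67484062  3.97010089]
```

View pics/c23.png

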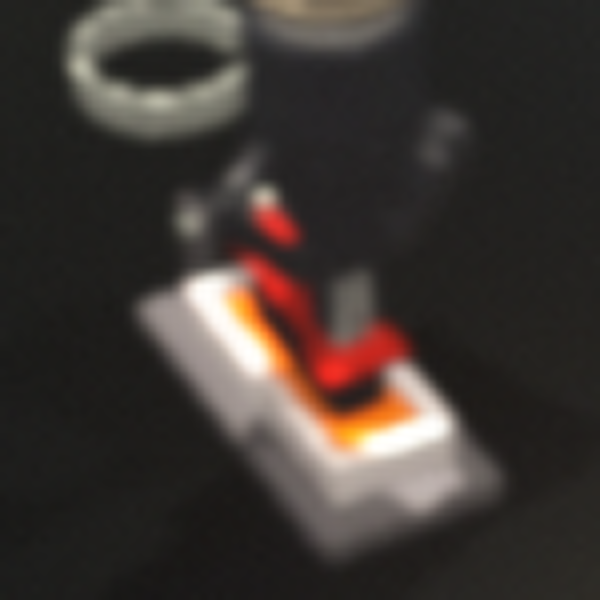

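>>> carry_out([
  {"x":0,"y":0,"z":0.0005,"wx":0,"wy":0,"wz":0,"claw":0},
  {"x":0,"y":0,"z":0.001,"wx":0,"wy":0,"wz":0,"claw":0},
  {"x":0,"y":0,"z":0.0015,"wx":0,"wy":0,"wz":0,"claw":0},
  {"x":0,"y":0,"z":0.002,"wx":0,"wy":0,"wz":0,"claw":0},
  {"x":0,"y":0,"z":0.0025,"wx":0,"wy":0,"wz":0,"claw":0},
  {"x":0,"y":0,"z":0.003,"wx":0,"wy":0,"wz":0,"claw":0},
  {"x":0,"y":0,"z":0.003,"wx":0,"wy":0,"wz":0,"claw":0},
  {"x":0,"y":0,"z":0.003,"wx":0,"wy":0,"wz":0,"claw":0},
  {"x":0,"y":0,"z":0.003,"wx":0,"wy":0,"wz":0,"claw":0},
  {"x":0,"y":0,"z":0.003,"wx":0,"wy":0,"wz":0,"claw":0},
])

```text
time_s: 24.7
tool_pos: [0.5594, 0.1799, 0.0658]
tool_rot: [179.9, 0.0, 84.7]
contact_force: [-4.1, -2.8, 17.5]
opening: 0.001
```

Contact stiffened at tip height 65.8 mm with 17.5 N. The closed bar's top should be at 66 mm, so this is the end stop. I'll retreat straight up.

>>> carry_out([
  {"x":0,"y":0,"z":-0.002,"wx":0,"wy":0,"wz":0,"claw":0},
  {"x":0,"y":0,"z":-0.006,"wx":0,"wy":0,"wz":0,"claw":0},
  {"x":0,"y":0,"z":-0.015,"wx":0,"wy":0,"wz":0,"claw":0},
  {"x":0,"y":0,"z":-0.03,"wx":0,"wy":0,"wz":0,"claw":0},
  {"x":-0.015,"y":0,"z":-0.05,"wx":0,"wy":0,"wz":0,"claw":0},
  {"x":-0.04,"y":0,"z":-0.07,"wx":0,"wy":0,"wz":0,"claw":0},
  {"x":-0.07,"y":0,"z":-0.09,"wx":0,"wy":0,"wz":0,"claw":0},
  {"x":-0.1,"y":0,"z":-0.11,"wx":0,"wy":0,"wz":0,"claw":0},
  {"x":-0.135,"y":0,"z":-0.125,"wx":0,"wy":0,"wz":0,"claw":0},
  {"x":-0.17,"y":0,"z":-0.13,"wx":0,"wy":0,"wz":0,"claw":0},
])

```text
time_s: 25.7
tool_pos: [0.5445, 0.0095, 0.1966]
tool_rot: [179.7, -0.0, 84.7]
contact_force: [0.6, -0.8, -0.2]
opening: -0.003
```

```bash
python3 - <<'E'
from h import *
d=get("side","s9.png");e=get("top","t9.png");crop(d,215,130,290,205,8,"c24.png");crop(e,120,150,240,230,6,"c25.png")
o=readout.get_obs();print(o["tool_pos"],o["contact_force"],o["joint_vel"])
H=C+.08*Y
for th in(0,.04,.1):
  for s in(1,-1):
    P=H+.13*(-Y*np.cos(th)+np.array([0,0,np.sin(th)]))+[0,0,.066]+s*.02*X
    print(th,s,(proj(d,P)-[215,130])*8,(proj(e,P)-[120,150])*6)
E
```

```text
[0.54389047 0.00703305 0.19575847] [ 0.20397391  0.65370942 -0.09366373] [ 3.07573426  1.20750658  0.61477558  3.23902536 -0.39689497  2.25134707]
0 1 [407.29005533 344.35872683] [484.07946417 217.36972235]
0 -1 [325.84158582 373.60259376] [473.45251915 307.76415632]
0.04 1 [407.00826832 335.0552535 ] [482.36183064 215.74330756]
0.04 -1 [325.36197753 364.2757205 ] [471.68458506 306.51809482]
0.1 1 [406.15388744 320.54794767] [478.86685164 213.18868508]
0.1 -1 [324.21892872 349.72248573] [468.11074812 304.53887321]
```

View pics/c24.png

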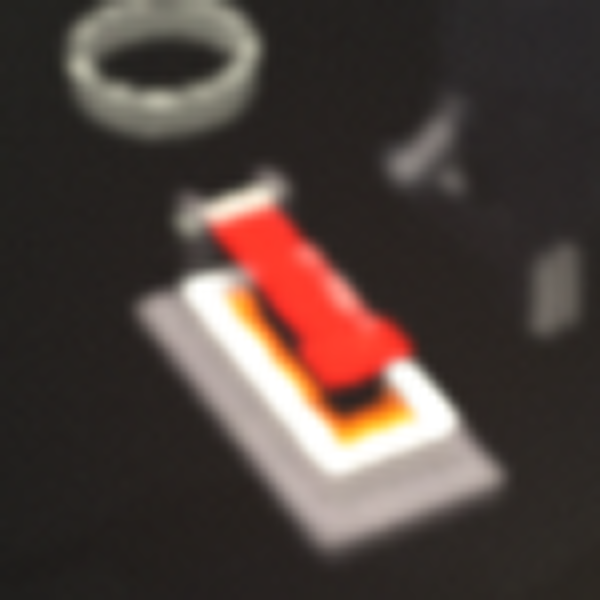

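View pics/c25.png

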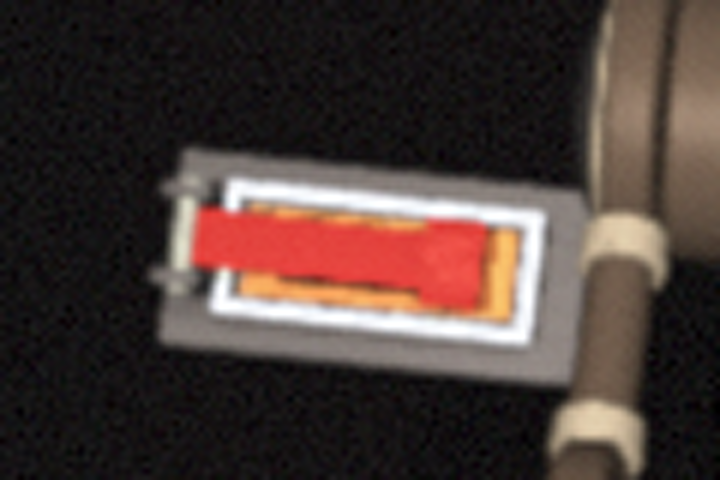

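View pics/t9.png

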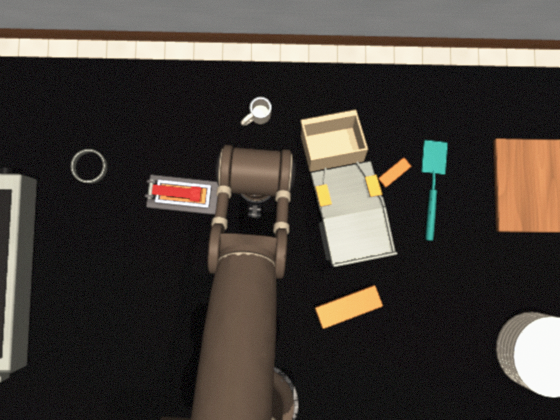

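>>> carry_out([
  {"x":0,"y":0,"z":0,"wx":0,"wy":0,"wz":0,"claw":0},
  {"x":0,"y":0,"z":0,"wx":0,"wy":0,"wz":0,"claw":0},
  {"x":0,"y":0,"z":0,"wx":0,"wy":0,"wz":0,"claw":0},
  {"x":0,"y":0,"z":0,"wx":0,"wy":0,"wz":0,"claw":0},
  {"x":0,"y":0,"z":0,"wx":0,"wy":0,"wz":0,"claw":0},
  {"x":0,"y":0,"z":0,"wx":0,"wy":0,"wz":0,"claw":0},
  {"x":0,"y":0,"z":0,"wx":0,"wy":0,"wz":0,"claw":0},
  {"x":0,"y":0,"z":0,"wx":0,"wy":0,"wz":0,"claw":0},
  {"x":0,"y":0,"z":0,"wx":0,"wy":0,"wz":0,"claw":0},
  {"x":0,"y":0,"z":0,"wx":0,"wy":0,"wz":0,"claw":0},
])

```text
time_s: 26.8
tool_pos: [0.5431, 0.0106, 0.1933]
tool_rot: [180.0, 0.0, 84.6]
contact_force: [-0.5, 0.4, 0.1]
opening: -0.002
```

```bash
python3 -c "
from cell import ticket
print(ticket.job_done())"
```

```text
the job is handed in; nothing more can be done
None
```

I slid the cartridge up past the lips and set it flat on the landing. I then lifted it into the cradle block side up, released it, and pressed the clamp down to its stop. The job was handed in after about 27 s; the hand-in gives no verdict.

**Last checks:**
- **Clamp:** its tab sits where a fully closed clamp should be, after allowing for the side camera's offset. The press stopped at a tip height of 65.8 mm with 17.5 N, against 66 mm expected.
- **Cartridge:** it lies inside the rim with gaps all round. I did not measure how far it was driven down; I inferred that from the clamp being fully closed.
- **Bystanders:** in the last top view the creamer and turner are where they were at the start, and so is the egg ring. The arm hides the pinch bowl in that picture. It was in place in the previous full top view, and nothing passed near it at counter height.
- **Robot:** the arm is clear of everything, with only sensor noise on the force reading.

**Disagreement:** the two cameras differed by about 1 px, roughly 2 mm. Both the cartridge and the cradle showed it equally, so I judged the placing by one relative to the other.

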